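# Burnish the roll pins in the bead bowl

## Robot

A 6-joint arm with a two-finger parallel gripper is mounted at the origin on the work surface. World frame = base frame: x ahead of the robot, y to its left, z up, the work surface at z = 0. Lengths are in m, angles in rad, forces in N, time in s.
With the tool pointing down it reaches from about 0.4 to 0.825 m from the base axis. Payload 7 kg.
Tool frame: the origin (TCP) lies between the finger pads; the fingertips stand 22 mm ahead of it and the grasp point (between the pads) lies 3 mm ahead of it; z points along the fingers, y is the direction in which the jaws open and shut (so a half turn about z gives the same grasp; the last joint's range is limited). The gripper opens to 88 mm and grips with 3 to 60 N. Pads are 19 mm wide; open, the fingers measure 130 mm over their backs; the gripper's body (78 mm by 193 mm) begins 47 mm behind the grasp point.
Start: joints at [-0.864, 0.359, 0.012, 0, -1.224, -0.288], TCP at [0.274, -0.617, 0.249] pointing down, gripper open.
Joint ranges: [-3.07, 3.07], [-1.43, 2.12], [-1.02, 1.25], [-3.03, 1.67], [-3.05, -0], [-3.03, 3.03]. Speed limits (rad/s): [2.39, 2.39, 3.01, 3.14, 3.14, 3.14].

## Interface

Orientations are given as [roll, pitch, yaw] about the fixed x, y, z axes, in that order (R = Rz(yaw) Ry(pitch) Rx(roll)).
In Python, from station import * gives the robot as it stands. The module is installed in compiled form; this text tells all that it offers.
- The arm moves only by the tool move_arm, never from a script. Its argument "rows" is a list of rows, each an object with "delta_rot": the turn, a rotation vector about the world's x, y, z in degrees, a list of three; "delta_pos": the shift along the world's x, y, z in cm, a list of three; "hand": the finger opening in cm, from 0 to 8.76. A call has exactly 10 rows; each row shifts and turns the commanded pose from where the row before left it; what a row does not reach is not made up. A row lasts 1/10 s, in which the tool goes at most 50 mm and 8.59 degrees, less where a joint would pass 70% of its speed; a pose out of reach is approached as far as the arm can. A call is refused whole if a number of a shift passes 5 or a number of a turn 8.59, either way. A call with a gripper value outside its range is refused whole. The fingers move at their own pace and stop on an object; "force" is the grip in N (left out, the last holds). Time passes only in rows, so rows that do not move let the fingers close, or fill a call up. It gives the time, the measured TCP pose, the force and the opening at its end, in the units of the state.
- get_state(): the state, without advancing time (a new reading comes with each control period).
- grab_frame(name): name is "scene" or "top" or "wrist"; returns the picture (480x640x3 uint8, blue, green, red); there is no depth.
- camera_info(name): a dict with "camera_matrix" (3x3 intrinsics, pixels), "world_from_camera" (4x4, takes a point from camera to world coordinates); the wrist camera has in their place "T_tool_cam" (4x4, takes a point from camera to tool coordinates, whose origin is the TCP and whose axes are the flange's). Camera axes: x right, y down, z forward; pixel columns grow to the right and rows downward; lengths in m; the calibration is good to about 2 mm. The wrist camera is an equidistant fisheye: a pixel r from the principal point sees the ray r / f radians off the axis. A picture is of the moment at which its call begins: read the wrist's pose just before it. camera_info takes no time and is no camera call.
- job_done(): hands the job in, once; it reports no verdict.
The state is a dict: "t": time; "q": joint angles; "qd": joint speeds; "joint_efforts": joint torques, N m; "eef_pos": TCP position; "ee_rot": TCP orientation; "force": force on the tool from outside, world axes, zero at the start; "moment": the same for the moment, N m; "width": finger opening in m.
Only numpy, scipy, OpenCV 4.12 (cv2) and the standard library are available. Lean on these libraries where they do the work, as an engineer would, in place of code of your own. Each camera call takes 0.05 s, during which the arm holds its last target.

## Task

Burnish the roll pins: with the hand hook in its pull eye, drag the bead-bowl tray straight out from under the green shelf until the whole tray stands a hand's breadth clear of it (do not touch the tray with the gripper while it is under there), then put every roll pin lying on the table into the bowl. Stir pins and beads with the ball end of the stirring rod, down among the beads, at least three full turns round the bowl about half-way between its middle and its wall, keeping everything in the bowl. Leave hook and stirring rod back at home in cradle and fork stand, and do not disturb the bore gauge, mallet or ring gauge.

Things in the scene. Friction and masses are not known exactly. Their poses are not given: they have to be found in the camera images.
- bay: Green steel cabinet shelf, fixed: board 280 (x) x 240 (y) mm, underside 150, top 168 mm above the table, with a walnut gauge box and a steel master on it (to 230 mm high). Origin on the table under the board's centre. Open towards its own -y (front edge at y = -120 mm, 16 mm posts at that edge at x = +-130 mm), closed at +y.
- tray: Loose aluminium tray 160 x 160 x 8 mm with a round bowl on its centre (floor flat to radius 58, then sloping out to inner radius 74, outer 78 mm; floor 13, rim 70 mm above the table), 0.8 kg all told; rubber-footed, slides on the table with a pull of about 7 N. Origin under the bowl's centre on the table, z up. Starts under the shelf, its -y side, with the pull eye, towards the open side.
- eye (a point): Centre of the tray's pull eye: a flat-lying round steel ring, inner radius 20 mm, bar 7 mm thick, rigid on the tray, 125 mm from the bowl's centre towards the tray's -y, ring centre line 20 mm above the table.
- hook_c (a point): Hand hook, 0.14 kg; this is the centre of its level wooden handle, where to grip it, near its centre of mass. Handle along x, 14 mm wide, 16 mm high, x = -80 to +60 mm; an 8 mm steel shank goes on to x = 115 mm, then straight down 70 mm, with a toe at the bottom reaching 12 mm back towards the handle. Lies in the cradle.
- hook_tip (a point): Lowest point of the hook's down-turned end, at x = 115, z = -70 mm from the handle centre in the hook's axes.
- cradle_rest (a point): The hook's handle centre when home in its fixed cradle, 93 mm above the table; x along the handle towards the hook end. Two posts, 12 mm thick, at x = -60 and +45 mm, each with an open-topped notch 24 mm wide, floor 85 and cheeks 103 mm above the table; between them it is free down to 10 mm above the table.
- stirrer_c (a point): Stirring rod, 0.16 kg, hanging upright; this is the grip point in its square wooden handle (18 x 18 mm, from 39 mm below to 31 mm above). Below it a brass collar (radius 17 mm, 39 to 45 mm below this point), a 10 mm steel rod and a ball end 18 mm across.
- stirrer_tip (a point): Bottom of the stirring rod's ball end, 145 mm below the grip point.
- fork_rest (a point): The rod's grip point when it hangs home in its fixed fork stand, 160 mm above the table, collar on the tines. Two tines (12 mm wide, 8 thick, tops 115 mm above the table) leave a 20 mm slot along x, open at -x (28 mm from this axis), post 43 mm away at +x. Move in or out sideways, collar lifted above the tines. Base 12 mm thick.
- pin0_c (a point): Centre of a hardened steel roll pin, 12 mm across, 32 mm long along its x, 0.05 kg, slightly flat along four sides so that it does not roll; starts lying on the table. May be absent: two to four pins are there.
- pin1_c (a point): Centre of a hardened steel roll pin, 12 mm across, 32 mm long along its x, 0.05 kg, slightly flat along four sides so that it does not roll; starts lying on the table. May be absent: two to four pins are there.
- pin2_c (a point): Centre of a hardened steel roll pin, 12 mm across, 32 mm long along its x, 0.05 kg, slightly flat along four sides so that it does not roll; starts lying on the table. May be absent: two to four pins are there.
- pin3_c (a point): Centre of a hardened steel roll pin, 12 mm across, 32 mm long along its x, 0.05 kg, slightly flat along four sides so that it does not roll; starts lying on the table. May be absent: two to four pins are there.
- bead0: White ceramic burnishing bead, a ball 20 mm across, 12 g, loose in the bowl; origin at its centre.
- bead1: White ceramic burnishing bead, a ball 20 mm across, 12 g, loose in the bowl; origin at its centre.
- bead2: White ceramic burnishing bead, a ball 20 mm across, 12 g, loose in the bowl; origin at its centre.
- bead3: White ceramic burnishing bead, a ball 20 mm across, 12 g, loose in the bowl; origin at its centre.
- bead4: White ceramic burnishing bead, a ball 20 mm across, 12 g, loose in the bowl; origin at its centre.
- bead5: White ceramic burnishing bead, a ball 20 mm across, 12 g, loose in the bowl; origin at its centre.
- bead6: White ceramic burnishing bead, a ball 20 mm across, 12 g, loose in the bowl; origin at its centre.
- bead7: White ceramic burnishing bead, a ball 20 mm across, 12 g, loose in the bowl; origin at its centre.
- bore_gauge: Bystander: nickel-plated bore gauge lying on the table, 230 mm long, origin under the dial, the stem along its -x.
- mallet: Bystander: copper mallet lying on the table, head 75 mm, handle 180 mm along its -x; origin under the head.
- ring_gauge: Bystander: steel ring gauge, 60 mm across, 22 mm high; origin under its centre. (Fixed nearby, not listed: an amber glass jar 44 mm across and 60 mm high at x 570, y -385 mm, and a steel V-block 60 x 50 x 40 mm at x 340, y -200 mm.)
Not all that is in view belongs to the job. What is shaped like the part that bears cradle_rest but brown or pink is not meant.

How it is judged:
By the outcome, as a careful person would: the job done as asked, in the order asked, and still so for the second after the job is handed in, with the robot touching nothing.
Of pin0, pin1, pin2, pin3 only 2 to 4 are there at a start; the rules pass over those that are not, and their reading is None.
At some moment in a run one of pin0, pin1, pin2, pin3 may be knocked a few centimetres aside while the robot is not near it.
It also fails if it takes over 210 s, if anything falls off the work surface, if the arm or the gripper's body presses on something with over 40 N, if the wrist force passes 120 N, or if a joint passes its speed limit or range.

## Working session

There is one attempt and no reset: what is moved stays moved. The work goes in short steps, Python scripts to look and compute and a tool call to move; the robot and the scene stay as the last step left them, time stands still between calls to the robot, and variables do not carry over. Pictures are saved under pics/ and viewed, and the job is handed in when it is done.

Besides the shell and the picture viewer there is one more tool, called after "Call:" as a command line: name --argument value ..., lists and objects as JSON in quotes. move_arm: Moves the arm, as the interface text tells. Its arguments: {"type":"object","properties":{"rows":{"type":"array"},"force":{"type":"number"}},"required":["rows"]}

```bash
mkdir -p pics
python3 - <<'E'
from station import *
import cv2,numpy as np
np.set_printoptions(precision=4,suppress=True)
print(get_state())
for n in ["scene","top","wrist"]:
    print(n,camera_info(n))
    cv2.imwrite(f"pics/{n}0.png",grab_frame(n))
E
```

```text
{'t': 0.0, 'q': array([-0.8639,  0.3594,  0.0111, -0.0003, -1.2241, -0.2881]), 'qd': array([ 0.002 ,  0.0003,  0.0001, -0.0006,  0.0021, -0.0006]), 'joint_efforts': array([ -0.0006, -58.2718,  29.3061,   6.9974,   0.007 ,  -0.0002]), 'eef_pos': array([ 0.2743, -0.6163,  0.2476]), 'ee_rot': array([ 3.1399, -0.0002, -2.7229]), 'force': array([ 0.3048, -0.3231,  0.4404]), 'moment': array([ 0.0003,  0.0105, -0.0079]), 'width': 0.08734031515950362}
scene {'camera_matrix': array([[482.3604,   0.    , 322.9001],
       [  0.    , 482.3604, 236.904 ],
       [  0.    ,   0.    ,   1.    ]]), 'world_from_camera': array([[ 0.9097, -0.3963,  0.1239,  0.3378],
       [-0.4152, -0.8701,  0.2657, -0.4531],
       [ 0.0025, -0.2932, -0.9561,  1.4369],
       [ 0.    ,  0.    ,  0.    ,  1.    ]])}
top {'camera_matrix': array([[466.5321,   0.    , 315.8635],
       [  0.    , 466.5321, 243.2193],
       [  0.    ,   0.    ,   1.    ]]), 'world_from_camera': array([[-0.0148, -0.9958,  0.0903,  0.4267],
       [-0.9999,  0.014 , -0.0094, -0.0604],
       [ 0.0081, -0.0904, -0.9959,  1.228 ],
       [ 0.    ,  0.    ,  0.    ,  1.    ]])}
wrist {'camera_matrix': array([[371.6483,   0.    , 313.2114],
       [  0.    , 371.6483, 234.8132],
       [  0.    ,   0.    ,   1.    ]]), 'T_tool_cam': array([[-0.0003, -0.954 , -0.3   ,  0.0799],
       [ 1.    , -0.0001, -0.0007, -0.0003],
       [ 0.0007, -0.3   ,  0.954 , -0.1363],
       [ 0.    ,  0.    ,  0.    ,  1.    ]])}
```

View pics/scene0.png

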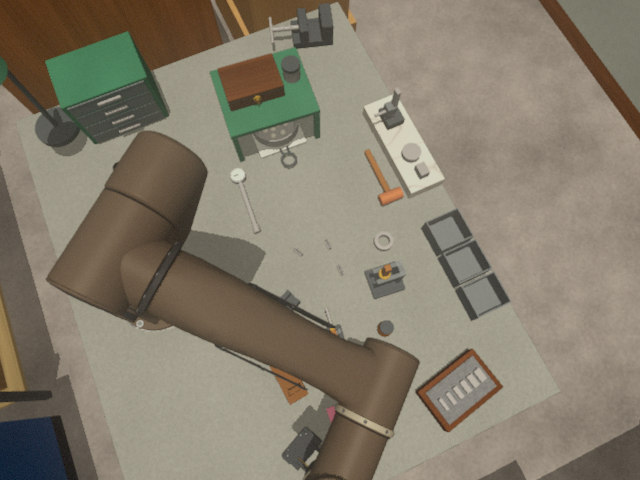

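View pics/top0.png

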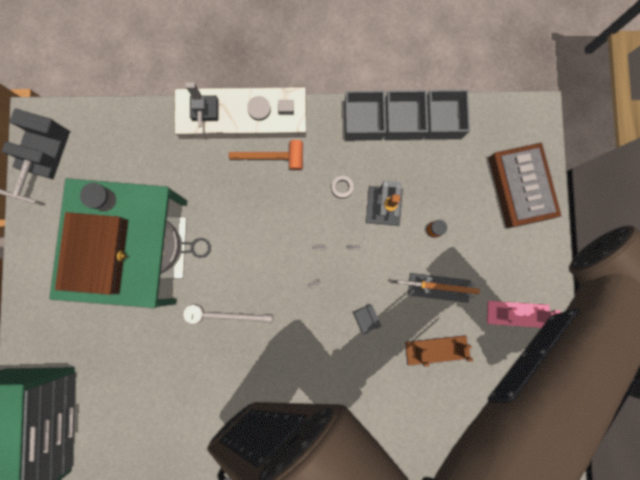

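View pics/wrist0.png

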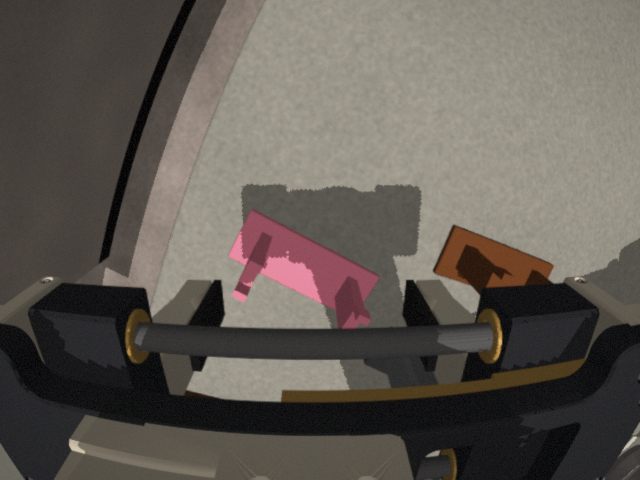

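```bash
cat > h.py <<'E'
from station import *
import cv2,numpy as np
from scipy.spatial.transform import Rotation as R
np.set_printoptions(precision=4,suppress=True)
def ray(cam,u,v,st=None):
    c=camera_info(cam);K=c["camera_matrix"]
    x=(u-K[0,2])/K[0,0];y=(v-K[1,2])/K[1,1]
    if cam=="wrist":
        r=np.hypot(x,y);s=np.sin(r)/r if r>1e-9 else 1
        d=np.array([x*s,y*s,np.cos(r)])
        T=np.eye(4);T[:3,:3]=R.from_euler("xyz",st["ee_rot"]).as_matrix();T[:3,3]=st["eef_pos"]
        T=T@c["T_tool_cam"]
    else:
        d=np.array([x,y,1.]);T=c["world_from_camera"]
    d=T[:3,:3]@d
    return T[:3,3],d/np.linalg.norm(d)
def onz(cam,u,v,z,st=None):
    o,d=ray(cam,u,v,st);return o+d*(z-o[2])/d[2]
def tri(*rays):
    A=np.zeros((3,3));b=np.zeros(3)
    for o,d in rays:
        P=np.eye(3)-np.outer(d,d);A+=P;b+=P@o
    x=np.linalg.solve(A,b)
    return x,[np.linalg.norm(np.cross(x-o,d)) for o,d in rays]
def proj(cam,p,st=None):
    c=camera_info(cam);K=c["camera_matrix"]
    T=c.get("world_from_camera")
    if cam=="wrist":
        T=np.eye(4);T[:3,:3]=R.from_euler("xyz",st["ee_rot"]).as_matrix();T[:3,3]=st["eef_pos"]
        T=T@c["T_tool_cam"]
    q=np.linalg.inv(T)@np.append(p,1);q=q[:3]
    if cam=="wrist":
        th=np.arctan2(np.hypot(q[0],q[1]),q[2]);q=np.array([*(q[:2]/np.hypot(q[0],q[1])*th),1])
    return (K@(q/q[2]))[:2]
def snap(cam,name,crop=None,s=1):
    st=get_state();im=grab_frame(cam)
    cv2.imwrite(f"pics/{name}_raw.png",im)
    np.save(f"pics/{name}.npy",np.r_[st["eef_pos"],st["ee_rot"]])
    show(im,name,crop,s);return st,im
def show(im,name,crop=None,s=1):
    x0,y0,x1,y1=crop or (0,0,640,480)
    o=cv2.resize(im[y0:y1,x0:x1],None,fx=s,fy=s,interpolation=cv2.INTER_CUBIC)
    cv2.imwrite(f"pics/{name}.png",o)
def ld(name):
    p=np.load(f"pics/{name}.npy");return dict(eef_pos=p[:3],ee_rot=p[3:]),cv2.imread(f"pics/{name}_raw.png")
E
python3 - <<'E'
from h import *
im=cv2.imread("pics/top0.png"); show(im,"t1",(280,150,480,370),2.7)
show(im,"t2",(40,160,280,340),3.3)
for n,u,v,z in [("eye",202,247,.02),("pin a",319,247,.006),("pin b",352,247,.006),("pin c",313,283,.006),("handle",450,288,.093),("tip",392,282,.093),("stirrer",391,203,.19),("shelf NE",172,188,.168),("shelf SE",160,306,.168),("vblk",367,319,.03),("jar",437,228,.06)]:
    print(n,onz("top",u,v,z))
E
```

```text
eye [0.5305 0.2236 0.02  ]
pin a [ 0.5274 -0.08    0.006 ]
pin b [ 0.5262 -0.1668  0.006 ]
pin c [ 0.4334 -0.0629  0.006 ]
handle [ 0.4159 -0.395   0.093 ]
tip [ 0.4325 -0.2545  0.093 ]
stirrer [ 0.6095 -0.2409  0.19  ]
shelf NE [0.655  0.2587 0.168 ]
shelf SE [0.3861 0.2821 0.168 ]
vblk [ 0.34   -0.1988  0.03  ]
jar [ 0.5669 -0.378   0.06  ]
```

View pics/t1.png

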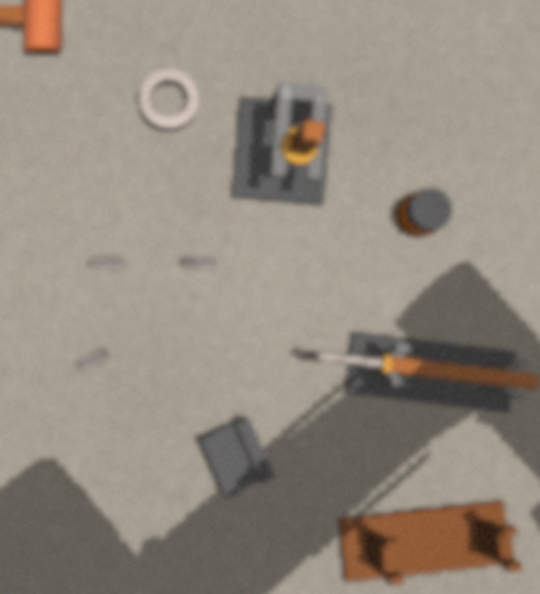

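View pics/t2.png

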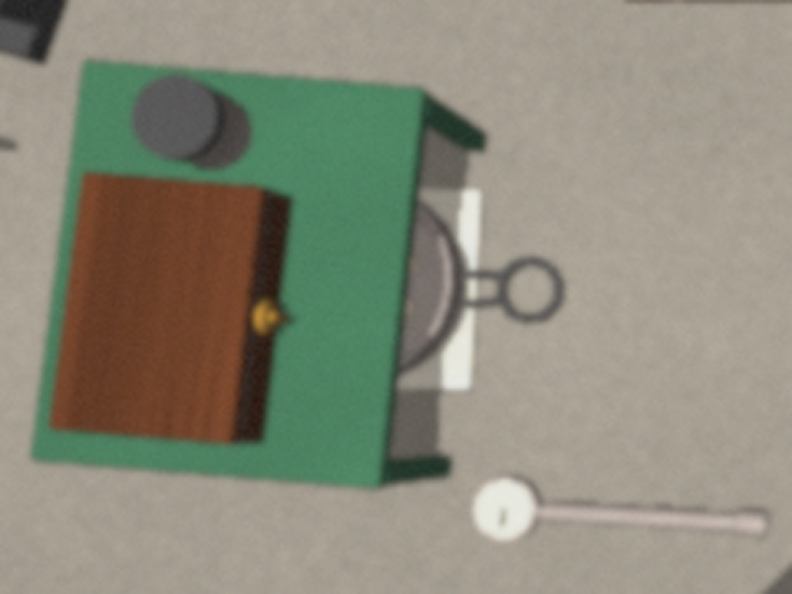

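Call:
move_arm --rows '[{"delta_pos": [1.4, 2, 0], "delta_rot": [0, 0, 6], "hand": 8.7}, {"delta_pos": [1.4, 2, 0], "delta_rot": [0, 0, 6], "hand": 8.7}, {"delta_pos": [1.4, 2, 0], "delta_rot": [0, 0, 6], "hand": 8.7}, {"delta_pos": [1.4, 2, 0], "delta_rot": [0, 0, 6], "hand": 8.7}, {"delta_pos": [1.4, 2, 0], "delta_rot": [0, 0, 6], "hand": 8.7}, {"delta_pos": [1.4, 2, 0], "delta_rot": [0, 0, 6], "hand": 8.7}, {"delta_pos": [1.4, 2, 0], "delta_rot": [0, 0, 6], "hand": 8.7}, {"delta_pos": [1.4, 2, 0], "delta_rot": [0, 0, 6], "hand": 8.7}, {"delta_pos": [1.4, 2, 0], "delta_rot": [0, 0, 6], "hand": 8.7}, {"delta_pos": [1.4, 2, 0], "delta_rot": [0, 0, 6], "hand": 8.7}]'

```text
t: 1.15
eef_pos: [0.4149, -0.4157, 0.2484]
ee_rot: [3.141, 0.0, -1.671]
force: [-0.4, 0.7, -0.5]
width: 0.0871
```

Run:
```python
from h import *
st,_=snap("wrist","w1",None,1.2); print(st["eef_pos"],st["ee_rot"],st["q"])
snap("scene","s1",None,1.2)
```

```text
[ 0.4149 -0.4157  0.2484] [ 3.1413  0.0002 -1.6712] [-0.4537  0.2158 -0.1876 -0.0001 -1.1677  0.3533]
```

View pics/w1.png

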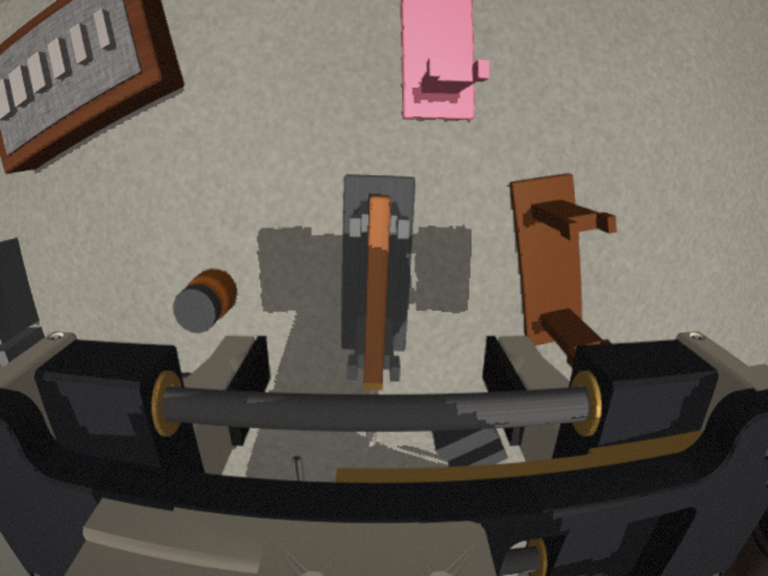

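View pics/s1.png

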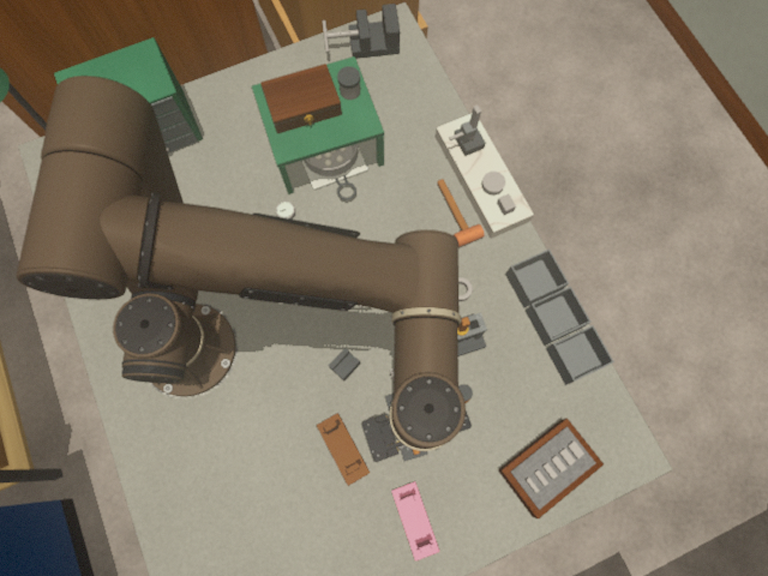

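Run:
```python
from h import *
st,im=ld("w1")
A=(379/1.2,197/1.2);B=(373/1.2,386/1.2)
for z in(.085,.101): print(onz("wrist",*A,z,st),onz("wrist",*B,z,st))
print(tri(ray("wrist",*B,st),ray("top",424,286)))
print(tri(ray("wrist",*A,st),ray("top",478,291)))
# posts notch cheeks of cradle tops z .103
for p in [(355,228),(403,228),(352,368),(395,368)]: print(onz("wrist",p[0]/1.2,p[1]/1.2,.103,st))
show(im,"w1c",(250,130,380,340),2.8)
show(cv2.imread("pics/top0.png"),"t3",(380,250,500,330),6)
```

```text
[ 0.4097 -0.4621  0.085 ] [ 0.4285 -0.3189  0.085 ]
[ 0.4096 -0.4639  0.101 ] [ 0.4275 -0.3283  0.101 ]
(array([ 0.4245, -0.3297,  0.1037]), [np.float64(0.002795711407360146), np.float64(0.002795711407360102)])
(array([ 0.4086, -0.463 ,  0.0928]), [np.float64(0.0010221930551368914), np.float64(0.0010221930551370885)])
[ 0.4269 -0.4458  0.103 ]
[ 0.3963 -0.4427  0.103 ]
[ 0.4407 -0.3459  0.103 ]
[ 0.4101 -0.3429  0.103 ]
```

View pics/w1c.png

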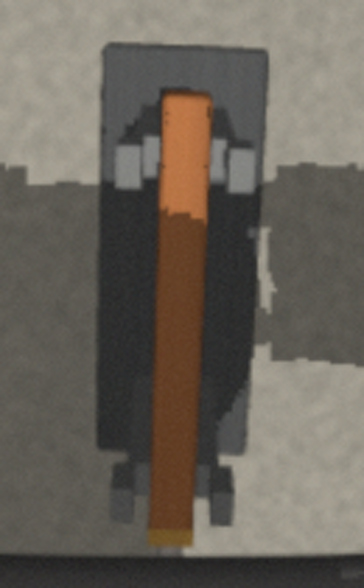

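View pics/t3.png

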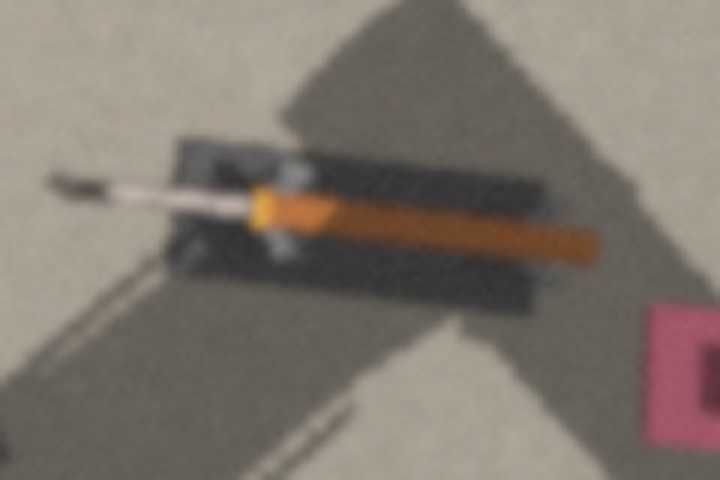

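Call:
move_arm --rows '[{"delta_pos": [0.5, 3, 0], "delta_rot": [0, 0, -2], "hand": 6}, {"delta_pos": [0, 0, -2], "delta_rot": [0, 0, 0], "hand": 6}, {"delta_pos": [0, 0, -2], "delta_rot": [0, 0, 0], "hand": 6}, {"delta_pos": [0, 0, -2], "delta_rot": [0, 0, 0], "hand": 6}, {"delta_pos": [0, 0, -2], "delta_rot": [0, 0, 0], "hand": 6}, {"delta_pos": [0, 0, -2], "delta_rot": [0, 0, 0], "hand": 6}, {"delta_pos": [0, 0, -2], "delta_rot": [0, 0, 0], "hand": 6}, {"delta_pos": [0, 0, -2], "delta_rot": [0, 0, 0], "hand": 6}, {"delta_pos": [0, 0, -1.2], "delta_rot": [0, 0, 0], "hand": 6}, {"delta_pos": [0, 0, 0], "delta_rot": [0, 0, 0], "hand": 6}]'

```text
t: 2.25
eef_pos: [0.4182, -0.3864, 0.0948]
ee_rot: [3.138, 0.001, -1.712]
force: [-0.1, -0.1, -0.1]
width: 0.0602
```

Run:
```python
from h import *
st,_=snap("wrist","w2",None,1.2); print(st["eef_pos"],st["ee_rot"],st["q"])
```

```text
[ 0.4182 -0.3864  0.0948] [ 3.1383  0.0011 -1.7118] [-0.4025  0.3356 -0.4141 -0.0003 -0.8245  0.2617]
```

View pics/w2.png

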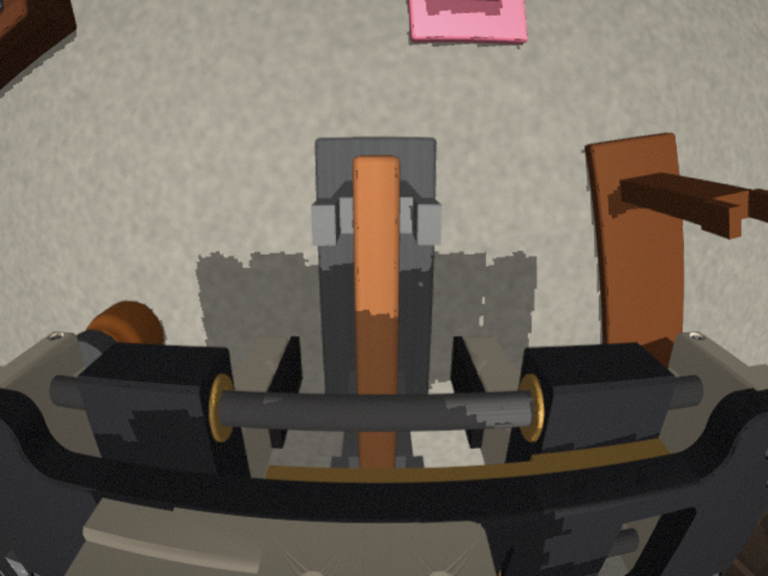

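Call:
move_arm --rows '[{"delta_pos": [0, 0, 0], "delta_rot": [0, 0, 0], "hand": 0.5}, {"delta_pos": [0, 0, 0], "delta_rot": [0, 0, 0], "hand": 0.5}, {"delta_pos": [0, 0, 0], "delta_rot": [0, 0, 0], "hand": 0.5}, {"delta_pos": [0, 0, 0], "delta_rot": [0, 0, 0], "hand": 0.5}, {"delta_pos": [0, 0, 0], "delta_rot": [0, 0, 0], "hand": 0.5}, {"delta_pos": [0, 0, 0], "delta_rot": [0, 0, 0], "hand": 0.5}, {"delta_pos": [0, 0, 0], "delta_rot": [0, 0, 0], "hand": 0.5}, {"delta_pos": [0, 0, 0], "delta_rot": [0, 0, 0], "hand": 0.5}, {"delta_pos": [0, 0, 0], "delta_rot": [0, 0, 0], "hand": 0.5}, {"delta_pos": [0, 0, 0], "delta_rot": [0, 0, 0], "hand": 0.5}]' --force 60

```text
t: 3.3
eef_pos: [0.4192, -0.3866, 0.0966]
ee_rot: [3.141, 0.0, -1.71]
force: [-1.8, 1.2, 3.2]
width: 0.0138
```

Run:
```python
from h import *
im=cv2.imread("pics/top0.png")
# ring of eye: dark pixels near (202,247)
hsv=cv2.cvtColor(im,cv2.COLOR_BGR2HSV)
c=im[225:270,180:225]; show(im,"t4",(150,210,230,300),6)
# white tray mask
m=cv2.inRange(hsv,(0,0,190),(180,60,255)); m[:, :160]=0;m[:,200:]=0;m[:180]=0;m[300:]=0
ys,xs=np.nonzero(m);print(xs.min(),xs.max(),ys.min(),ys.max())
r=cv2.minAreaRect(np.c_[xs,ys].astype(np.float32));print(r)
for p in cv2.boxPoints(r): print(p,onz("top",*p,.008))
# green shelf
```

```text
174 185 217 277
((180.22132873535156, 247.0655975341797), (8.781967163085938, 60.56840896606445), 5.19442892074585)
[173.1066 276.8279] [0.4547 0.3009 0.008 ]
[178.5902 216.5082] [0.613  0.2885 0.008 ]
[187.3361 217.3033] [0.6106 0.2655 0.008 ]
[181.8525 277.623 ] [0.4523 0.2782 0.008 ]
```

View pics/t4.png

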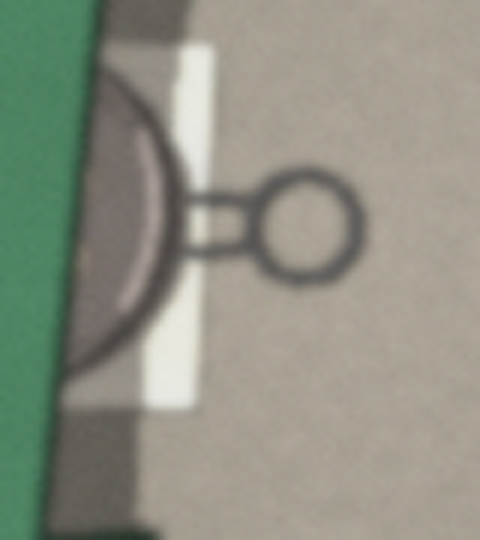

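Call:
move_arm --rows '[{"delta_pos": [0, 0, 0.5], "delta_rot": [0, 0, 0], "hand": 0.5}, {"delta_pos": [0, 0, 1], "delta_rot": [0, 0, 0], "hand": 0.5}, {"delta_pos": [0, 0, 1], "delta_rot": [0, 0, 0], "hand": 0.5}, {"delta_pos": [0, 0, 1.5], "delta_rot": [0, 0, 0], "hand": 0.5}, {"delta_pos": [0, 0, 1.5], "delta_rot": [0, 0, 0], "hand": 0.5}, {"delta_pos": [0, 0, 1.5], "delta_rot": [0, 0, 0], "hand": 0.5}, {"delta_pos": [0, 0, 1.5], "delta_rot": [0, 0, 0], "hand": 0.5}, {"delta_pos": [0, 1, 1.5], "delta_rot": [0, 0, 0], "hand": 0.5}, {"delta_pos": [0.5, 2, 1], "delta_rot": [0, 0, 1], "hand": 0.5}, {"delta_pos": [0.5, 3, 0], "delta_rot": [0, 0, 1], "hand": 0.5}]'

```text
t: 4.3
eef_pos: [0.4304, -0.3268, 0.209]
ee_rot: [-3.138, -0.001, -1.676]
force: [0.6, 0.3, -0.9]
width: 0.0132
```

Call:
move_arm --rows '[{"delta_pos": [0.9, 3.5, 0], "delta_rot": [0, 0, 1.4], "hand": 0.5}, {"delta_pos": [0.9, 3.5, 0], "delta_rot": [0, 0, 0], "hand": 0.5}, {"delta_pos": [0.9, 3.5, 0], "delta_rot": [0, 0, 0], "hand": 0.5}, {"delta_pos": [0.9, 3.5, 0], "delta_rot": [0, 0, 0], "hand": 0.5}, {"delta_pos": [0.9, 3.5, 0], "delta_rot": [0, 0, 0], "hand": 0.5}, {"delta_pos": [0.9, 3.5, 0], "delta_rot": [0, 0, 0], "hand": 0.5}, {"delta_pos": [0.9, 3.5, 0], "delta_rot": [0, 0, 0], "hand": 0.5}, {"delta_pos": [0.9, 3.5, 0], "delta_rot": [0, 0, 0], "hand": 0.5}, {"delta_pos": [0.9, 3.5, 0], "delta_rot": [0, 0, 0], "hand": 0.5}, {"delta_pos": [0.9, 3.5, 0], "delta_rot": [0, 0, 0], "hand": 0.5}]'

```text
t: 5.3
eef_pos: [0.5194, 0.0253, 0.2076]
ee_rot: [-3.14, 0.001, -1.651]
force: [0.4, -0.7, -1.4]
width: 0.0135
```

Run:
```python
from h import *
st,_=snap("top","t5",(150,160,400,340),3.2); print(st["eef_pos"],st["ee_rot"],st["width"])
snap("scene","s5",(150,40,450,280),2.6)
```

```text
[0.5194 0.0253 0.2076] [-3.1405  0.0007 -1.6508] 0.01346885056135999
```

View pics/t5.png

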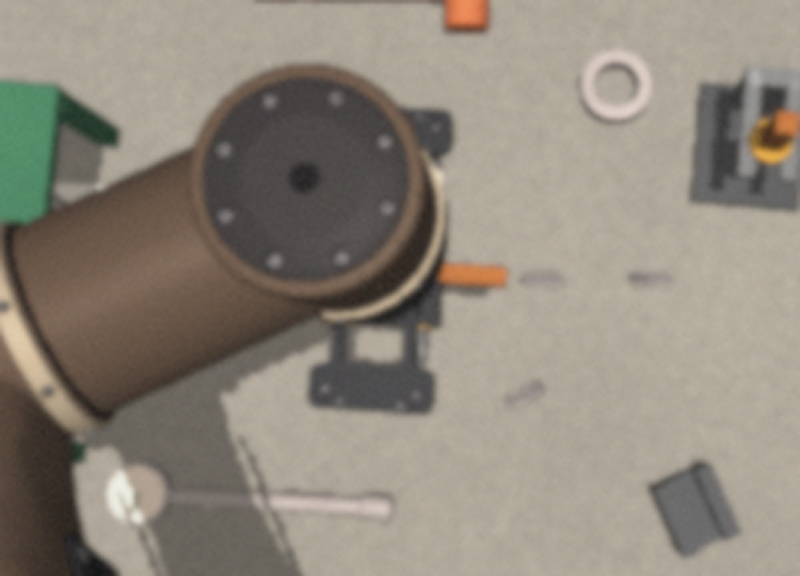

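View pics/s5.png

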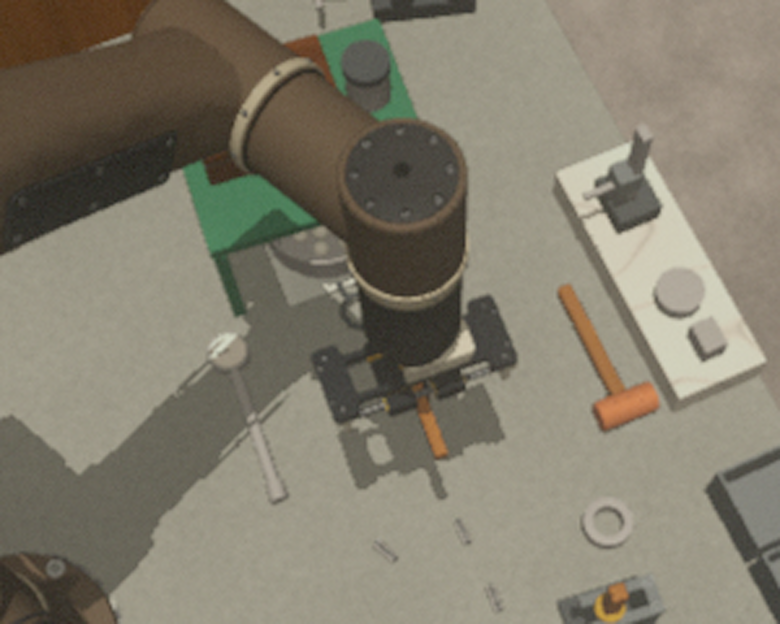

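Run:
```python
from h import *
st,_=ld("t5")
print(tri(ray("top",505/3.2+150,276/3.2+160),ray("scene",440/2.6+150,452/2.6+40)))
T=R.from_euler("xyz",st["ee_rot"]).as_matrix()
ax=-T[:,0]; c=st["eef_pos"]; print("axis",ax,"pred tail",c-0.08*ax,"pred tip",c+.115*ax-[0,0,.07])
st,_=snap("wrist","w5",None,1.2)
print(tri(ray("wrist",377/1.2,150/1.2,st),ray("top",505/3.2+150,276/3.2+160)))
```

```text
(array([ 0.5123, -0.0525,  0.2216]), [np.float64(0.0007568620517130922), np.float64(0.0007568620517129713)])
axis [0.0799 0.9968 0.0007] pred tail [ 0.513  -0.0545  0.2076] pred tip [0.5286 0.1399 0.1377]
(array([ 0.5155, -0.0522,  0.1749]), [np.float64(0.00020997945674833601), np.float64(0.0002099794567483321)])
```

View pics/w5.png

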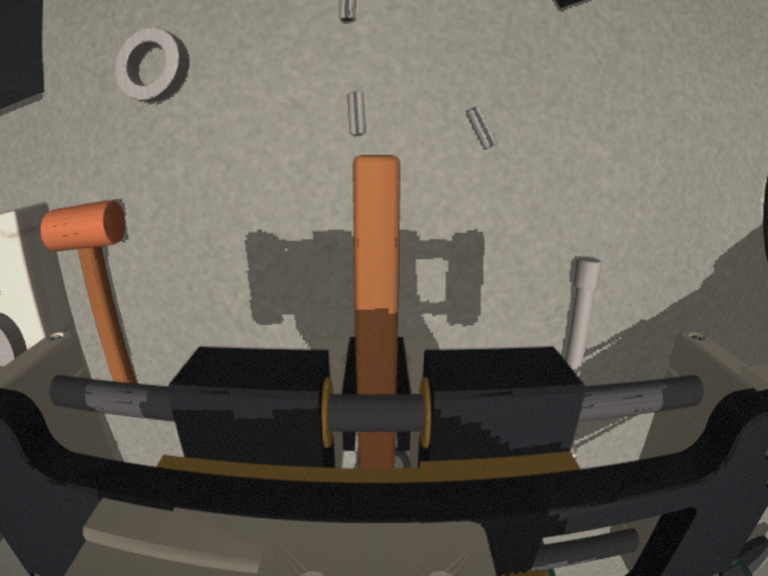

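Call:
move_arm --rows '[{"delta_pos": [0, 2, 0], "delta_rot": [0, 0, 0], "hand": 0.5}, {"delta_pos": [0, 2, 0], "delta_rot": [0, 0, 0], "hand": 0.5}, {"delta_pos": [0, 2, -1], "delta_rot": [0, 0, 0], "hand": 0.5}, {"delta_pos": [0, 2, -1.5], "delta_rot": [0, 0, 0], "hand": 0.5}, {"delta_pos": [0, 1, -1.5], "delta_rot": [0, 0, 0], "hand": 0.5}, {"delta_pos": [0, 0, -1.5], "delta_rot": [0, 0, 0], "hand": 0.5}, {"delta_pos": [0, 0, -1.5], "delta_rot": [0, 0, 0], "hand": 0.5}, {"delta_pos": [0, 0, -1], "delta_rot": [0, 0, 0], "hand": 0.5}, {"delta_pos": [0, 0, -1], "delta_rot": [0, 0, 0], "hand": 0.5}, {"delta_pos": [0, 0, 0], "delta_rot": [0, 0, 0], "hand": 0.5}]'

```text
t: 6.45
eef_pos: [0.5188, 0.1127, 0.1156]
ee_rot: [3.14, -0.001, -1.652]
force: [-0.8, -1.1, -1.4]
width: 0.0133
```

Run:
```python
from h import *
st,_=snap("top","t6",(130,160,330,340),3.2); print(st["eef_pos"],st["ee_rot"],st["width"])
snap("scene","s6",(180,60,380,220),3.8)
```

```text
[0.5188 0.1127 0.1156] [ 3.14   -0.0009 -1.6519] 0.013299482507259522
```

View pics/t6.png

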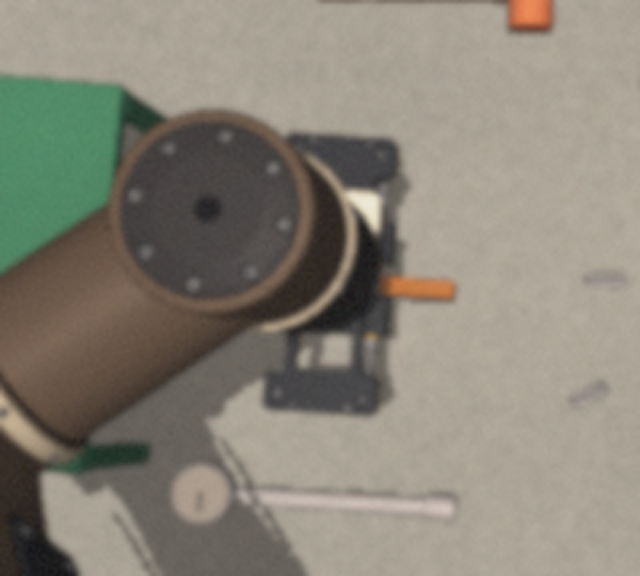

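View pics/s6.png

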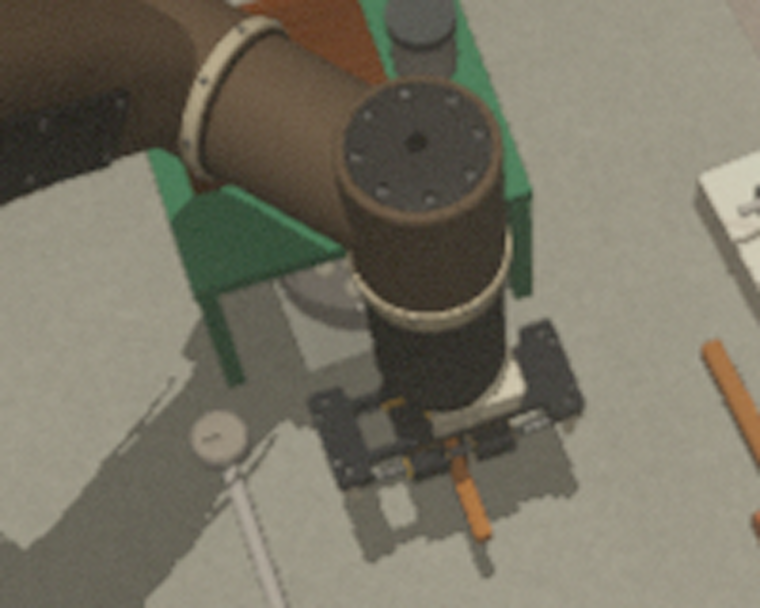

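Run:
```python
from h import *
a=ray("top",207/3.2+130,207/3.2+160);b=ray("scene",416/3.8+180,143/3.8+60)
print(tri(a,b)); print(get_state()["q"])
```

```text
(array([0.5205, 0.1151, 0.5293]), [np.float64(0.0001810829257715861), np.float64(0.00018108292577147768)])
[ 0.5835  0.2518 -0.4763  0.0003 -0.8425 -0.6642]
```

Call:
move_arm --rows '[{"delta_pos": [0, 0.3, 0], "delta_rot": [0, 0, 0], "hand": 0.5}, {"delta_pos": [0, 0, 0], "delta_rot": [0, 0, 0], "hand": 0.5}, {"delta_pos": [0, 0, -0.6], "delta_rot": [0, 0, 0], "hand": 0.5}, {"delta_pos": [0, 0, -0.6], "delta_rot": [0, 0, 0], "hand": 0.5}, {"delta_pos": [0, 0, -0.6], "delta_rot": [0, 0, 0], "hand": 0.5}, {"delta_pos": [0, 0, -0.6], "delta_rot": [0, 0, 0], "hand": 0.5}, {"delta_pos": [0, 0, -0.5], "delta_rot": [0, 0, 0], "hand": 0.5}, {"delta_pos": [0, 0, -0.5], "delta_rot": [0, 0, 0], "hand": 0.5}, {"delta_pos": [0, 0, -0.3], "delta_rot": [0, 0, 0], "hand": 0.5}, {"delta_pos": [0, 0, 0], "delta_rot": [0, 0, 0], "hand": 0.5}]'

```text
t: 7.55
eef_pos: [0.5192, 0.1162, 0.079]
ee_rot: [3.141, -0.001, -1.651]
force: [-0.1, 0.7, -1.4]
width: 0.0137
```

Run:
```python
from h import *
st,_=snap("scene","s7",(180,60,380,220),3.8); print(st["eef_pos"],st["force"],st["moment"])
snap("wrist","w7",None,1.2)
```

```text
[0.5192 0.1162 0.079 ] [-0.0992  0.6743 -1.383 ] [0.0237 0.1047 0.0076]
```

View pics/w7.png

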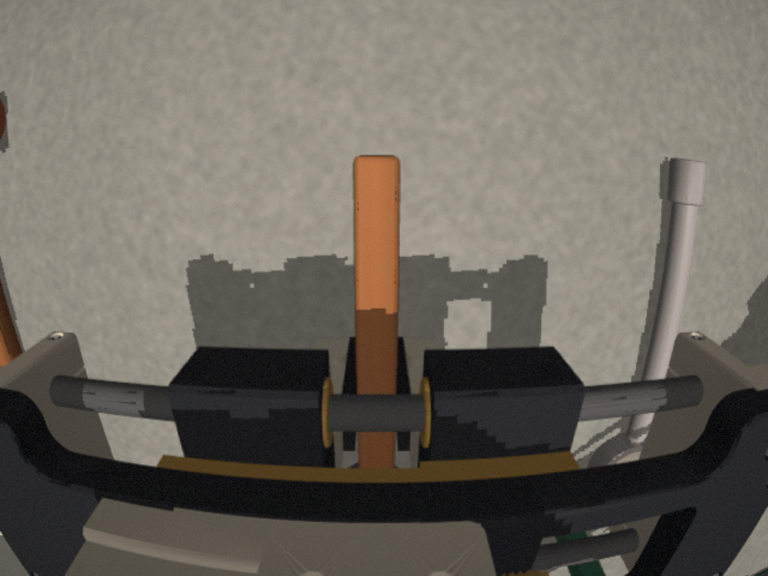

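Call:
move_arm --rows '[{"delta_pos": [-0.03, -0.4, 0], "delta_rot": [0, 0, 0], "hand": 0.5}, {"delta_pos": [-0.03, -0.4, 0], "delta_rot": [0, 0, 0], "hand": 0.5}, {"delta_pos": [-0.03, -0.4, 0], "delta_rot": [0, 0, 0], "hand": 0.5}, {"delta_pos": [-0.03, -0.4, 0], "delta_rot": [0, 0, 0], "hand": 0.5}, {"delta_pos": [-0.03, -0.4, 0], "delta_rot": [0, 0, 0], "hand": 0.5}, {"delta_pos": [-0.03, -0.4, 0], "delta_rot": [0, 0, 0], "hand": 0.5}, {"delta_pos": [-0.03, -0.4, 0], "delta_rot": [0, 0, 0], "hand": 0.5}, {"delta_pos": [-0.03, -0.4, 0], "delta_rot": [0, 0, 0], "hand": 0.5}, {"delta_pos": [-0.03, -0.4, 0], "delta_rot": [0, 0, 0], "hand": 0.5}, {"delta_pos": [-0.03, -0.4, 0], "delta_rot": [0, 0, 0], "hand": 0.5}]'

```text
t: 8.65
eef_pos: [0.5165, 0.0762, 0.0796]
ee_rot: [-3.141, 0.0, -1.651]
force: [1.0, 4.0, -2.5]
width: 0.0134
```

Run:
```python
from h import *
st,_=snap("scene","s8",(180,60,380,220),3.8); print(st["eef_pos"],st["force"],st["moment"])
snap("top","t8",(130,160,330,340),3.2)
```

```text
[0.5165 0.0762 0.0796] [ 0.9633  3.9623 -2.5194] [ 1.5779  0.0486 -0.025 ]
```

View pics/s8.png

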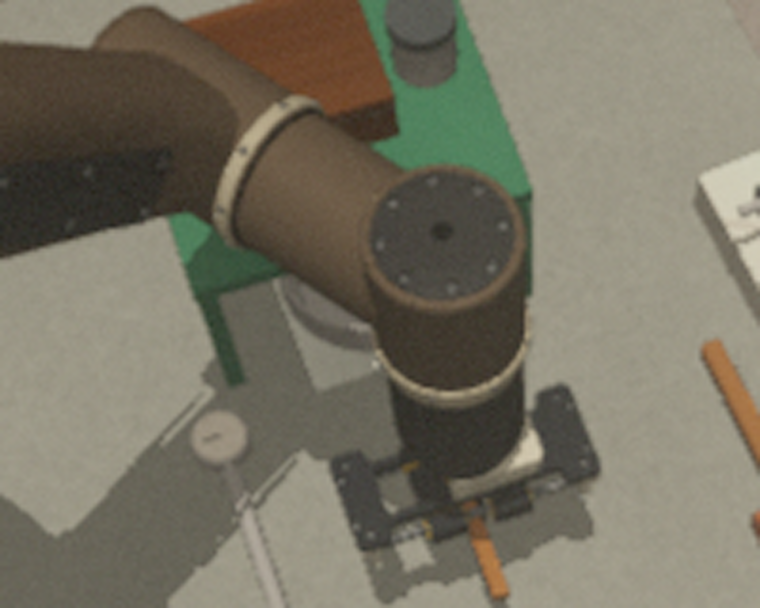

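View pics/t8.png

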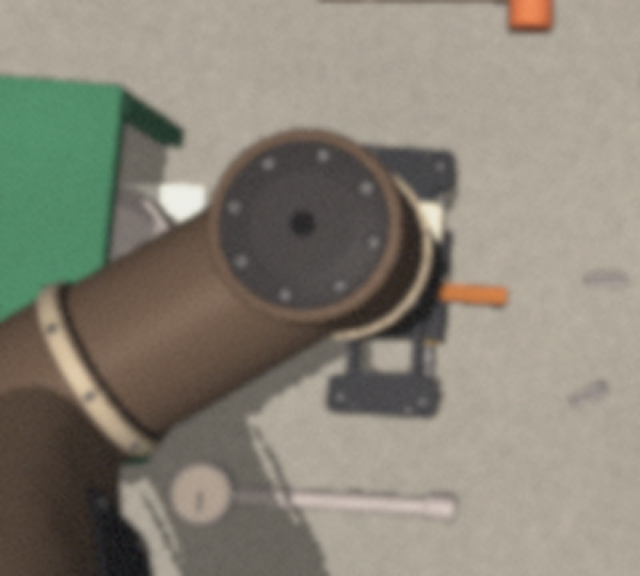

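Call:
move_arm --rows '[{"delta_pos": [-0.04, -0.5, 0], "delta_rot": [0, 0, 0], "hand": 0.5}, {"delta_pos": [-0.07, -0.9, 0], "delta_rot": [0, 0, 0], "hand": 0.5}, {"delta_pos": [-0.07, -0.9, 0], "delta_rot": [0, 0, 0], "hand": 0.5}, {"delta_pos": [-0.07, -0.9, 0], "delta_rot": [0, 0, 0], "hand": 0.5}, {"delta_pos": [-0.07, -0.9, 0], "delta_rot": [0, 0, 0], "hand": 0.5}, {"delta_pos": [-0.07, -0.9, 0], "delta_rot": [0, 0, 0], "hand": 0.5}, {"delta_pos": [-0.07, -0.9, 0], "delta_rot": [0, 0, 0], "hand": 0.5}, {"delta_pos": [-0.07, -0.9, 0], "delta_rot": [0, 0, 0], "hand": 0.5}, {"delta_pos": [-0.07, -0.9, 0], "delta_rot": [0, 0, 0], "hand": 0.5}, {"delta_pos": [-0.07, -0.9, 0], "delta_rot": [0, 0, 0], "hand": 0.5}]'

```text
t: 9.75
eef_pos: [0.5096, -0.0104, 0.0795]
ee_rot: [3.141, -0.0, -1.651]
force: [0.3, 4.2, -2.9]
width: 0.0141
```

Run:
```python
from h import *
st,_=snap("scene","s9",(180,60,380,220),3.8); print(st["eef_pos"],st["force"],st["moment"])
snap("top","t9",(130,160,370,340),3.2)
```

```text
[ 0.5096 -0.0104  0.0795] [ 0.3081  4.1791 -2.8745] [ 1.6208 -0.0749  0.0247]
```

View pics/s9.png

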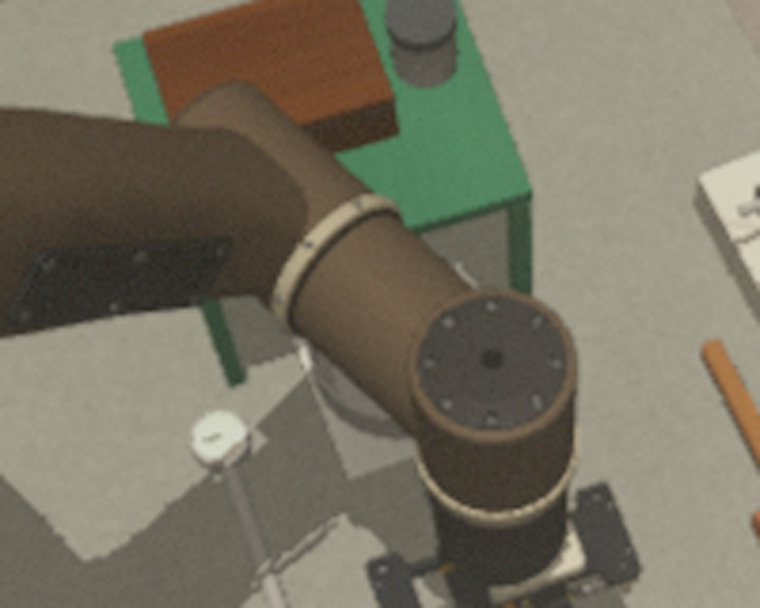

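View pics/t9.png

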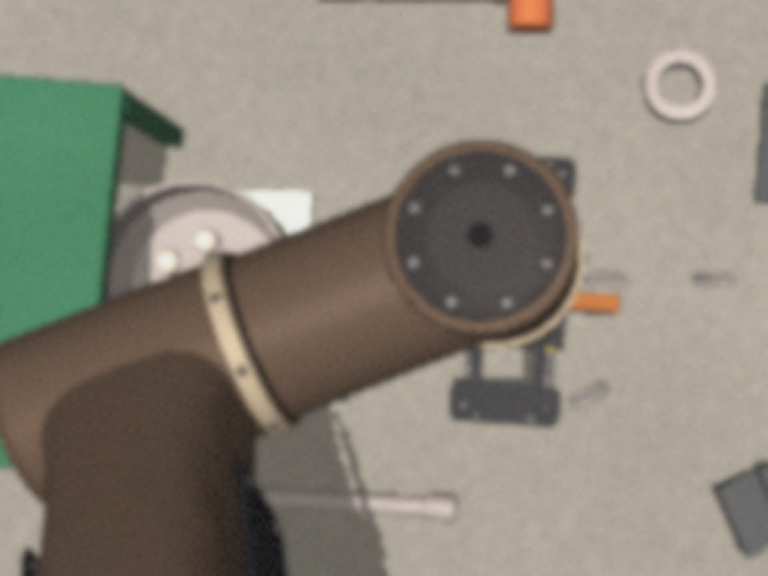

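Call:
move_arm --rows '[{"delta_pos": [-0.07, -0.9, 0], "delta_rot": [0, 0, 0], "hand": 0.5}, {"delta_pos": [-0.07, -0.9, 0], "delta_rot": [0, 0, 0], "hand": 0.5}, {"delta_pos": [-0.07, -0.9, 0], "delta_rot": [0, 0, 0], "hand": 0.5}, {"delta_pos": [-0.07, -0.9, 0], "delta_rot": [0, 0, 0], "hand": 0.5}, {"delta_pos": [-0.07, -0.9, 0], "delta_rot": [0, 0, 0], "hand": 0.5}, {"delta_pos": [-0.07, -0.9, 0], "delta_rot": [0, 0, 0], "hand": 0.5}, {"delta_pos": [-0.07, -0.9, 0], "delta_rot": [0, 0, 0], "hand": 0.5}, {"delta_pos": [-0.07, -0.9, 0], "delta_rot": [0, 0, 0], "hand": 0.5}, {"delta_pos": [-0.07, -0.9, 0], "delta_rot": [0, 0, 0], "hand": 0.5}, {"delta_pos": [-0.07, -0.9, 0], "delta_rot": [0, 0, 0], "hand": 0.5}]'

```text
t: 10.85
eef_pos: [0.5026, -0.1005, 0.0795]
ee_rot: [3.141, -0.0, -1.651]
force: [0.4, 4.0, -3.2]
width: 0.0139
```

Call:
move_arm --rows '[{"delta_pos": [-0.07, -0.9, 0], "delta_rot": [0, 0, 0], "hand": 0.5}, {"delta_pos": [-0.07, -0.9, 0], "delta_rot": [0, 0, 0], "hand": 0.5}, {"delta_pos": [-0.07, -0.9, 0], "delta_rot": [0, 0, 0], "hand": 0.5}, {"delta_pos": [-0.07, -0.9, 0], "delta_rot": [0, 0, 0], "hand": 0.5}, {"delta_pos": [-0.07, -0.9, 0], "delta_rot": [0, 0, 0], "hand": 0.5}, {"delta_pos": [-0.06, -0.7, 0], "delta_rot": [0, 0, 0], "hand": 0.5}, {"delta_pos": [-0.05, -0.6, 0], "delta_rot": [0, 0, 0], "hand": 0.5}, {"delta_pos": [0, 0, 0], "delta_rot": [0, 0, 0], "hand": 0.5}, {"delta_pos": [0, 0, 0], "delta_rot": [0, 0, 0], "hand": 0.5}, {"delta_pos": [0, 0, 0], "delta_rot": [0, 0, 0], "hand": 0.5}]'

```text
t: 11.85
eef_pos: [0.4983, -0.1578, 0.0797]
ee_rot: [-3.141, -0.0, -1.651]
force: [0.0, 0.0, -1.4]
width: 0.0135
```

Run:
```python
from h import *
st,_=snap("scene","s10",(180,60,430,270),3); print(st["eef_pos"],st["force"],st["moment"])
snap("top","t10",(130,160,370,340),3.2)
```

```text
[ 0.4983 -0.1578  0.0797] [ 0.0256  0.0351 -1.4241] [ 0.0142  0.117  -0.0089]
```

View pics/s10.png

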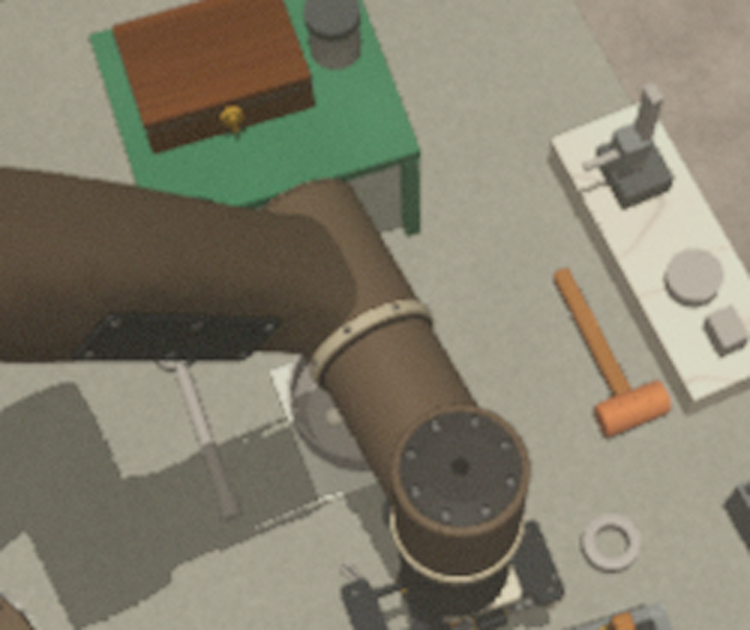

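View pics/t10.png

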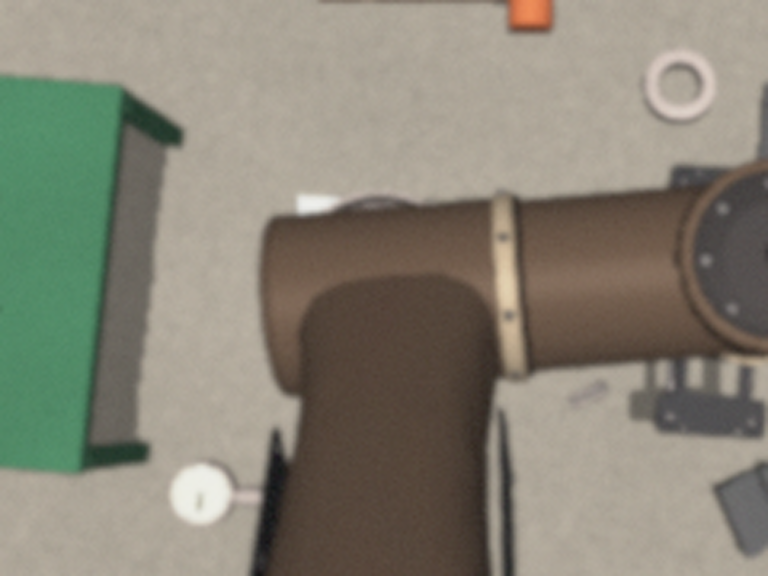

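Run:
```python
from h import *
f=lambda u,v,z: onz("top",u/3.2+130,v/3.2+160,z)
print("tray corner",f(297,195,.008)); print("shelf",f(122,88,.168),f(80,470,.168))
print("post feet",f(183,135,0),f(148,455,0))
```

```text
tray corner [0.5997 0.1722 0.008 ]
shelf [0.6563 0.2676 0.168 ] [0.3843 0.2932 0.168 ]
post feet [0.6524 0.2685 0.    ] [0.3888 0.2942 0.    ]
```

Call:
move_arm --rows '[{"delta_pos": [-0.04, -0.4, 0], "delta_rot": [0, 0, 0], "hand": 0.5}, {"delta_pos": [-0.05, -0.6, 0], "delta_rot": [0, 0, 0], "hand": 0.5}, {"delta_pos": [0, 0, 0], "delta_rot": [0, 0, 0], "hand": 0.5}, {"delta_pos": [0, 0, 0], "delta_rot": [0, 0, 0], "hand": 0.5}, {"delta_pos": [0.03, 0.5, 0], "delta_rot": [0, 0, 0], "hand": 0.5}, {"delta_pos": [0.05, 0.5, 0], "delta_rot": [0, 0, 0], "hand": 0.5}, {"delta_pos": [0.04, 0.5, 0], "delta_rot": [0, 0, 0], "hand": 0.5}, {"delta_pos": [0.04, 0.5, 0], "delta_rot": [0, 0, 0], "hand": 0.5}, {"delta_pos": [0, 0, 0], "delta_rot": [0, 0, 0], "hand": 0.5}, {"delta_pos": [0, 0, 0], "delta_rot": [0, 0, 0], "hand": 0.5}]'

```text
t: 12.95
eef_pos: [0.4989, -0.1474, 0.0796]
ee_rot: [-3.142, -0.0, -1.651]
force: [-0.7, 0.1, -1.2]
width: 0.0136
```

Call:
move_arm --rows '[{"delta_pos": [0, 0, 0.5], "delta_rot": [0, 0, 0], "hand": 0.5}, {"delta_pos": [0, 0, 0.5], "delta_rot": [0, 0, 0], "hand": 0.5}, {"delta_pos": [0, 0, 0.5], "delta_rot": [0, 0, 0], "hand": 0.5}, {"delta_pos": [0, 0, 0.5], "delta_rot": [0, 0, 0], "hand": 0.5}, {"delta_pos": [0, 0, 0.5], "delta_rot": [0, 0, 0], "hand": 0.5}, {"delta_pos": [0, 0, 0.5], "delta_rot": [0, 0, 0], "hand": 0.5}, {"delta_pos": [0, 0, 0.5], "delta_rot": [0, 0, 0], "hand": 0.5}, {"delta_pos": [0, 0, 0.5], "delta_rot": [0, 0, 0], "hand": 0.5}, {"delta_pos": [0, 0, 0.5], "delta_rot": [0, 0, 0], "hand": 0.5}, {"delta_pos": [0, 0, 0], "delta_rot": [0, 0, 0], "hand": 0.5}]'

```text
t: 13.95
eef_pos: [0.4994, -0.1477, 0.1254]
ee_rot: [-3.14, 0.0, -1.651]
force: [-0.3, 0.3, -1.5]
width: 0.0133
```

Call:
move_arm --rows '[{"delta_pos": [0, 0, 2], "delta_rot": [0, 0, 0], "hand": 0.5}, {"delta_pos": [0, 0, 2], "delta_rot": [0, 0, 0], "hand": 0.5}, {"delta_pos": [0, 0, 2], "delta_rot": [0, 0, 0], "hand": 0.5}, {"delta_pos": [-1, -3, 2], "delta_rot": [0, 0, -1], "hand": 0.5}, {"delta_pos": [-1, -3, 0.4], "delta_rot": [0, 0, -1], "hand": 0.5}, {"delta_pos": [-1, -3, 0], "delta_rot": [0, 0, -1.4], "hand": 0.5}, {"delta_pos": [-1, -3, 0], "delta_rot": [0, 0, 0], "hand": 0.5}, {"delta_pos": [-1, -3, 0], "delta_rot": [0, 0, 0], "hand": 0.5}, {"delta_pos": [-1, -3, 0], "delta_rot": [0, 0, 0], "hand": 0.5}, {"delta_pos": [-1, -3, 0], "delta_rot": [0, 0, 0], "hand": 0.5}]'

```text
t: 14.95
eef_pos: [0.4282, -0.3587, 0.2083]
ee_rot: [3.141, 0.0, -1.711]
force: [0.6, -1.1, -1.6]
width: 0.0136
```

Call:
move_arm --rows '[{"delta_pos": [-1, -2.9, 0], "delta_rot": [0, 0, 0], "hand": 0.5}, {"delta_pos": [0, 0, 0], "delta_rot": [0, 0, 0], "hand": 0.5}, {"delta_pos": [0, 0, -1], "delta_rot": [0, 0, 0], "hand": 0.5}, {"delta_pos": [0, 0, -1], "delta_rot": [0, 0, 0], "hand": 0.5}, {"delta_pos": [0, 0, -1], "delta_rot": [0, 0, 0], "hand": 0.5}, {"delta_pos": [0, 0, -1], "delta_rot": [0, 0, 0], "hand": 0.5}, {"delta_pos": [0, 0, -1], "delta_rot": [0, 0, 0], "hand": 0.5}, {"delta_pos": [0, 0, -1], "delta_rot": [0, 0, 0], "hand": 0.5}, {"delta_pos": [0, 0, 0], "delta_rot": [0, 0, 0], "hand": 0.5}, {"delta_pos": [0, 0, 0], "delta_rot": [0, 0, 0], "hand": 0.5}]'

```text
t: 15.95
eef_pos: [0.4189, -0.3867, 0.1484]
ee_rot: [3.141, -0.0, -1.71]
force: [0.0, -0.7, -0.8]
width: 0.0137
```

Run:
```python
from h import *
st,_=snap("wrist","w11",None,1.2); print(st["eef_pos"],st["ee_rot"])
snap("top","t11",(130,140,430,340),2.6)
```

```text
[ 0.4189 -0.3867  0.1484] [ 3.1411 -0.     -1.7103]
```

View pics/w11.png

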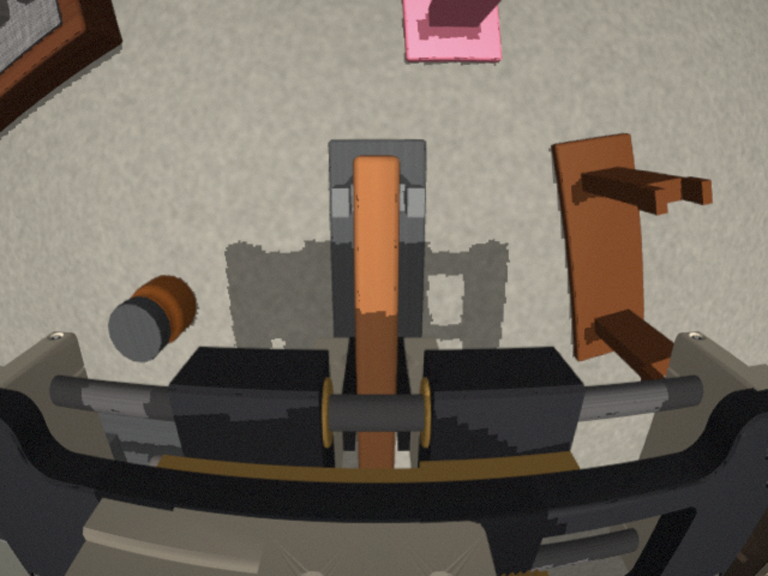

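View pics/t11.png

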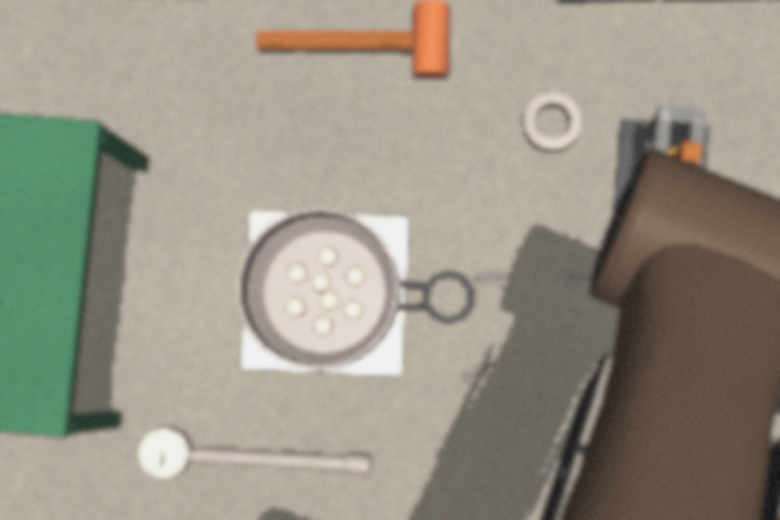

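Call:
move_arm --rows '[{"delta_pos": [0, 0, -1], "delta_rot": [0, 0, 0], "hand": 0.5}, {"delta_pos": [0, 0, -1], "delta_rot": [0, 0, 0], "hand": 0.5}, {"delta_pos": [0, 0, -1], "delta_rot": [0, 0, 0], "hand": 0.5}, {"delta_pos": [0, 0, -1], "delta_rot": [0, 0, 0], "hand": 0.5}, {"delta_pos": [0, 0, -0.5], "delta_rot": [0, 0, 0], "hand": 0.5}, {"delta_pos": [0, 0, -0.5], "delta_rot": [0, 0, 0], "hand": 0.5}, {"delta_pos": [0, 0, -0.1], "delta_rot": [0, 0, 0], "hand": 0.5}, {"delta_pos": [0, 0, 0], "delta_rot": [0, 0, 0], "hand": 0.5}, {"delta_pos": [0, 0, 0], "delta_rot": [0, 0, 0], "hand": 0.5}, {"delta_pos": [0, 0, 0], "delta_rot": [0, 0, 0], "hand": 0.5}]'

```text
t: 17.05
eef_pos: [0.4191, -0.3868, 0.098]
ee_rot: [-3.141, -0.0, -1.71]
force: [0.9, -0.3, -1.1]
width: 0.0136
```

Call:
move_arm --rows '[{"delta_pos": [0, 0, 0], "delta_rot": [0, 0, 0], "hand": 2.5}, {"delta_pos": [0, 0, 0], "delta_rot": [0, 0, 0], "hand": 4.0}, {"delta_pos": [0, 0, 0], "delta_rot": [0, 0, 0], "hand": 6}, {"delta_pos": [0, 0, 0], "delta_rot": [0, 0, 0], "hand": 6}, {"delta_pos": [0, 0, 0], "delta_rot": [0, 0, 0], "hand": 6}, {"delta_pos": [0, 0, 0.5], "delta_rot": [0, 0, 0], "hand": 6}, {"delta_pos": [0, 0, 1], "delta_rot": [0, 0, 0], "hand": 6}, {"delta_pos": [0, 0, 1], "delta_rot": [0, 0, 0], "hand": 6}, {"delta_pos": [0, 0, 1], "delta_rot": [0, 0, 0], "hand": 6}, {"delta_pos": [0, 0, 1], "delta_rot": [0, 0, 0], "hand": 6}]'

```text
t: 18.05
eef_pos: [0.4191, -0.3868, 0.1439]
ee_rot: [-3.141, -0.0, -1.71]
force: [0.5, 0.9, -0.5]
width: 0.0599
```

Run:
```python
from h import *
st,_=snap("wrist","w12",None,1.2); print(st["eef_pos"],st["ee_rot"])
```

```text
[ 0.4191 -0.3868  0.1439] [-3.1407 -0.0003 -1.7104]
```

View pics/w12.png

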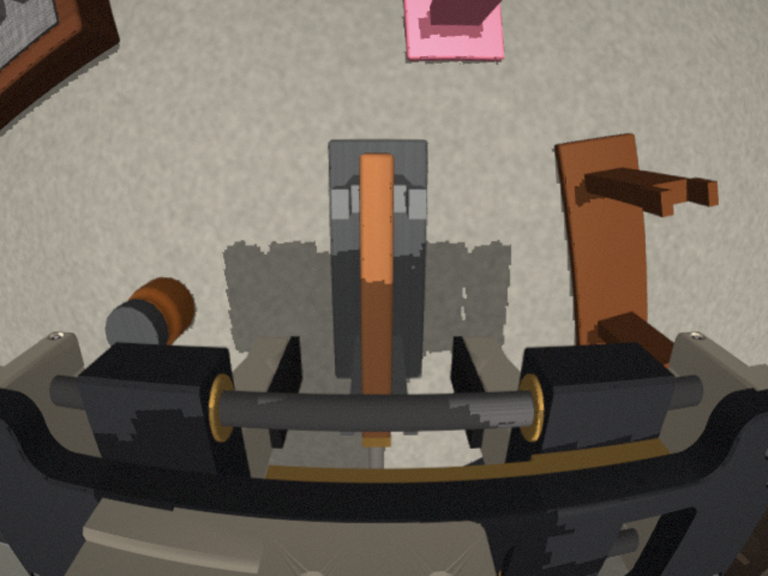

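Call:
move_arm --rows '[{"delta_pos": [0, 0, 3], "delta_rot": [0, 0, 0], "hand": 5}, {"delta_pos": [0, 0, 3], "delta_rot": [0, 0, 0], "hand": 5}, {"delta_pos": [0, 1, 3], "delta_rot": [0, 0, 0], "hand": 5}, {"delta_pos": [0.5, 4, 2], "delta_rot": [0, 0, 1], "hand": 5}, {"delta_pos": [1, 5, 0], "delta_rot": [0, 0, 1], "hand": 5}, {"delta_pos": [1, 5, 0], "delta_rot": [0, 0, 1.4], "hand": 5}, {"delta_pos": [1, 5, 0], "delta_rot": [0, 0, 0], "hand": 5}, {"delta_pos": [1, 5, 0], "delta_rot": [0, 0, 0], "hand": 5}, {"delta_pos": [1, 5, 0], "delta_rot": [0, 0, 0], "hand": 5}, {"delta_pos": [0.5, 5, 0], "delta_rot": [0, 0, 0], "hand": 5}]'

```text
t: 19.1
eef_pos: [0.4781, -0.0397, 0.2531]
ee_rot: [-3.141, 0.0, -1.651]
force: [1.3, 0.9, 0.3]
width: 0.0498
```

Run:
```python
from h import *
st,_=snap("wrist","w13",None,1.2); print(st["eef_pos"],st["ee_rot"])
snap("top","t13",(130,90,530,390),1.9)
snap("scene","s13",None,1.2)
```

```text
[ 0.4781 -0.0397  0.2531] [-3.1405  0.0004 -1.6511]
```

View pics/w13.png

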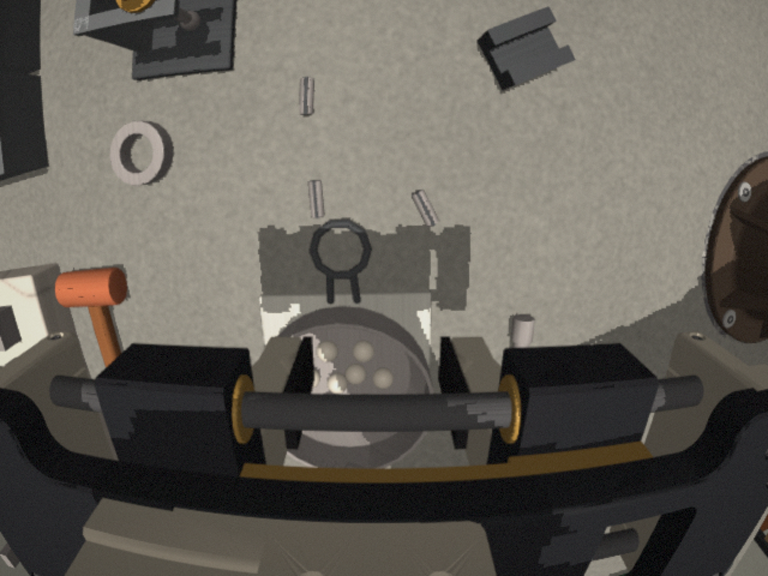

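View pics/t13.png

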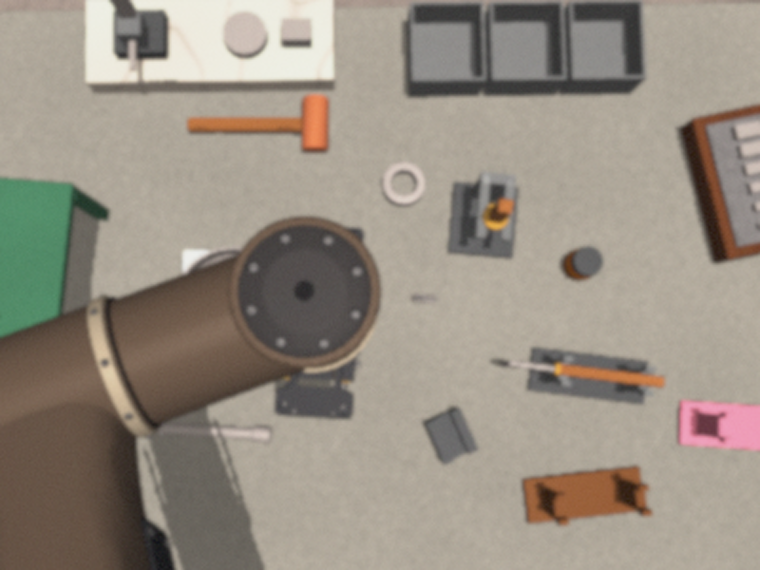

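View pics/s13.png

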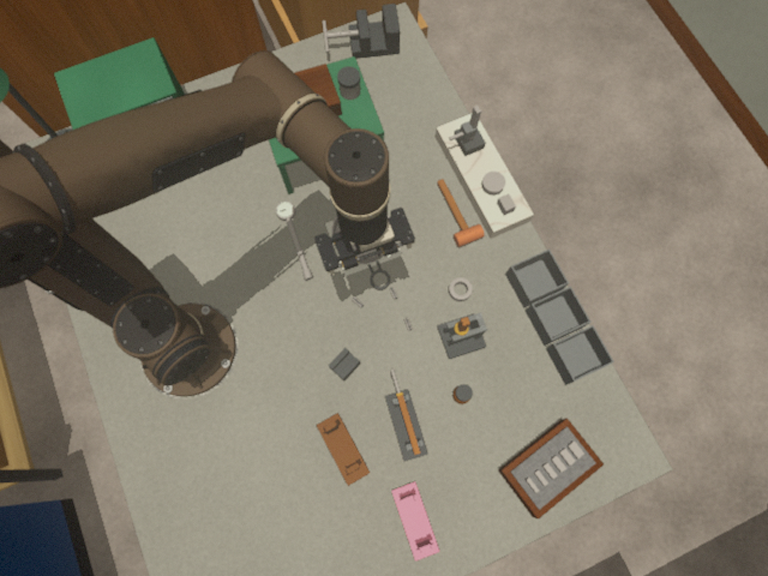

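Run:
```python
from h import *
st,im=ld("w13")
show(im,"w13c",(230,50,390,260),3.7)
```

```text
(no output)
```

View pics/w13c.png

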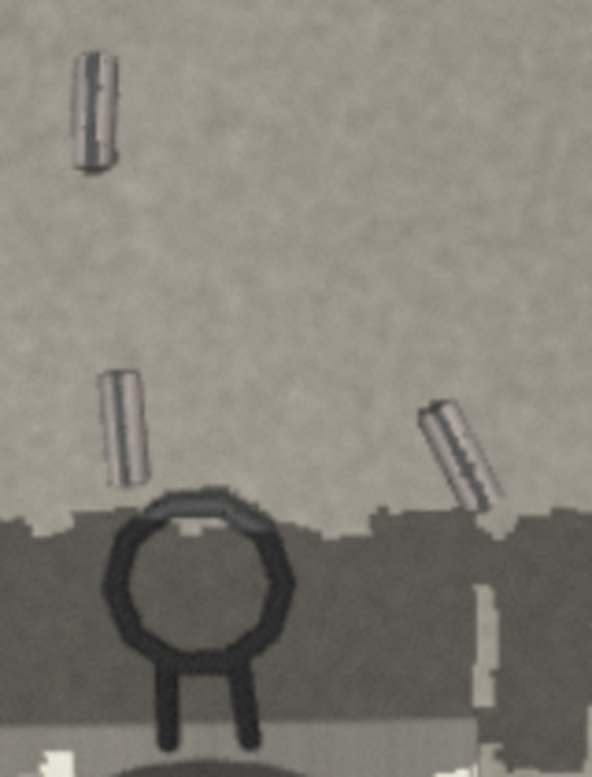

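Run:
```python
from h import *
st,im=ld("w13")
for n,(a,b) in dict(a=((120,372),(128,484)),b=((96,54),(94,168)),c=((438,405),(485,508))).items():
    P=[onz("wrist",x/3.7+230,y/3.7+50,.010,st) for x,y in(a,b)]
    d=P[1]-P[0];c=(P[0]+P[1])/2
    print(n,c,"len",np.linalg.norm(d),"ang",np.degrees(np.arctan2(d[1],d[0])))
print("eye",onz("wrist",200/3.7+230,580/3.7+50,.02,st))
f=lambda u,v,z: onz("top",u/2.6+130,v/2.6+140,z)
C=np.array([f(*p,.008) for p in[(249,212),(408,217),(402,374),(243,368)]]);print(C,C.mean(0))
print("eye",f(449,296,.02)); print("rim centre",f(320,289,.07))
# height check of pin b via top
print(tri(ray("wrist",95/3.7+230,111/3.7+50,st),ray("top",424/1.9+130,297.5/1.9+90)))
```

```text
a [ 0.5282 -0.0802  0.01  ] len 0.031614609810860644 ang 88.09097841356957
b [ 0.5278 -0.1694  0.01  ] len 0.03212521193944657 ang 84.16586069608638
c [ 0.4351 -0.0646  0.01  ] len 0.03206490562029447 ang 110.9162995776826
eye [ 0.5102 -0.0374  0.02  ]
[[0.598  0.1645 0.008 ]
 [0.5907 0.0036 0.008 ]
 [0.4323 0.0111 0.008 ]
 [0.4406 0.17   0.008 ]] [0.5154 0.0873 0.008 ]
eye [ 0.509  -0.0372  0.02  ]
rim centre [0.5141 0.0851 0.07  ]
(array([ 0.5264, -0.1685,  0.018 ]), [np.float64(0.00030358960317818323), np.float64(0.0003035896031781862)])
```

Call:
move_arm --rows '[{"delta_pos": [1.7, -1.5, 0], "delta_rot": [0, 0, 2.6], "hand": 3}, {"delta_pos": [1.7, -1.5, 0], "delta_rot": [0, 0, 0], "hand": 3}, {"delta_pos": [1.6, -1.4, -2], "delta_rot": [0, 0, 0], "hand": 3}, {"delta_pos": [0, 0, -3], "delta_rot": [0, 0, 0], "hand": 3}, {"delta_pos": [0, 0, -3], "delta_rot": [0, 0, 0], "hand": 3}, {"delta_pos": [0, 0, -3], "delta_rot": [0, 0, 0], "hand": 3}, {"delta_pos": [0, 0, -3], "delta_rot": [0, 0, 0], "hand": 3}, {"delta_pos": [0, 0, -2], "delta_rot": [0, 0, 0], "hand": 3}, {"delta_pos": [0, 0, -1], "delta_rot": [0, 0, 0], "hand": 3}, {"delta_pos": [0, 0, 0], "delta_rot": [0, 0, 0], "hand": 3}]'

```text
t: 20.25
eef_pos: [0.527, -0.0867, 0.0816]
ee_rot: [3.139, -0.001, -1.607]
force: [0.1, 0.0, 0.7]
width: 0.03
```

Run:
```python
from h import *
st,_=snap("wrist","w14",None,1.2); print(st["eef_pos"],st["ee_rot"])
print([proj("wrist",p,st)*1.2 for p in ([.5282,-.0962,.006],[.5282,-.0642,.006])])
```

```text
[ 0.527  -0.0867  0.0816] [ 3.1391 -0.0006 -1.607 ]
[array([375.6984, 291.8111]), array([377.9222, 349.258 ])]
```

View pics/w14.png

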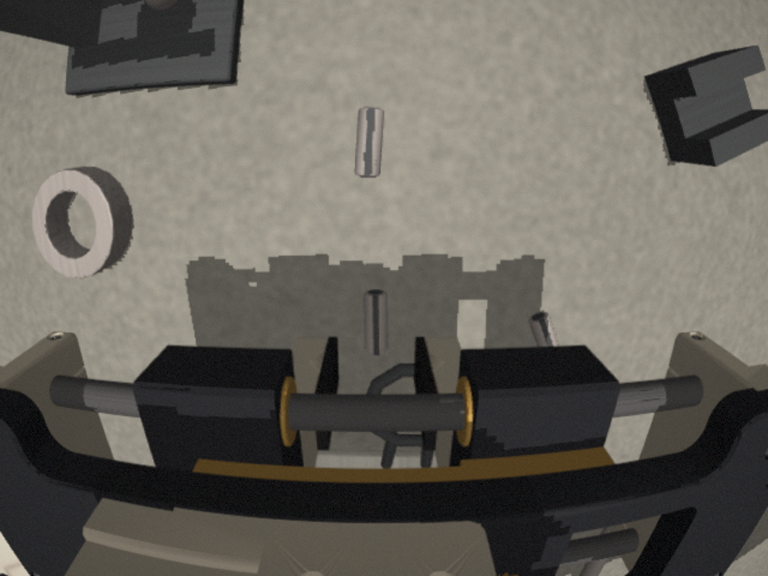

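Call:
move_arm --rows '[{"delta_pos": [0, 0.1, -1.5], "delta_rot": [0, 0, 0], "hand": 3}, {"delta_pos": [0, 0, -1.5], "delta_rot": [0, 0, 0], "hand": 3}, {"delta_pos": [0, 0, -1.5], "delta_rot": [0, 0, 0], "hand": 3}, {"delta_pos": [0, 0, -0.8], "delta_rot": [0, 0, 0], "hand": 3}, {"delta_pos": [0, 0, -0.5], "delta_rot": [0, 0, 0], "hand": 3}, {"delta_pos": [0, 0, 0], "delta_rot": [0, 0, 0], "hand": 3}, {"delta_pos": [0, 0, 0], "delta_rot": [0, 0, 0], "hand": 0.5}, {"delta_pos": [0, 0, 0], "delta_rot": [0, 0, 0], "hand": 0.5}, {"delta_pos": [0, 0, 0], "delta_rot": [0, 0, 0], "hand": 0.5}, {"delta_pos": [0, 0, 0], "delta_rot": [0, 0, 0], "hand": 0.5}]' --force 25

```text
t: 21.3
eef_pos: [0.5282, -0.0847, 0.0251]
ee_rot: [-3.141, 0.0, -1.606]
force: [-0.9, 0.8, 4.1]
width: 0.0115
```

Call:
move_arm --rows '[{"delta_pos": [0, 0, 1], "delta_rot": [0, 0, 0], "hand": 0.5}, {"delta_pos": [0, 0, 2.5], "delta_rot": [0, 0, 0], "hand": 0.5}, {"delta_pos": [0, 0, 3], "delta_rot": [0, 0, 0], "hand": 0.5}, {"delta_pos": [0, 0, 3], "delta_rot": [0, 0, 0], "hand": 0.5}, {"delta_pos": [0, 1.2, 2], "delta_rot": [0, 0, 0], "hand": 0.5}, {"delta_pos": [-0.3, 4, 0], "delta_rot": [0, 0, 0], "hand": 0.5}, {"delta_pos": [-0.5, 4, 0], "delta_rot": [0, 0, 0], "hand": 0.5}, {"delta_pos": [-0.5, 4, 0], "delta_rot": [0, 0, 0], "hand": 0.5}, {"delta_pos": [0, 4, 0], "delta_rot": [0, 0, 0], "hand": 0.5}, {"delta_pos": [0, 0, 0], "delta_rot": [0, 0, 0], "hand": 0.5}]'

```text
t: 22.3
eef_pos: [0.5153, 0.091, 0.1406]
ee_rot: [-3.14, 0.001, -1.602]
force: [0.5, -0.3, -0.7]
width: 0.0119
```

Run:
```python
from h import *
st,_=snap("wrist","w15",None,1.2); print(st["eef_pos"],st["ee_rot"],st["width"])
print(proj("wrist",[.515,.087,.013],st)*1.2)
```

```text
[0.5153 0.091  0.1406] [-3.1398  0.0011 -1.6019] 0.01193914005991962
[379.2132 272.807 ]
```

View pics/w15.png

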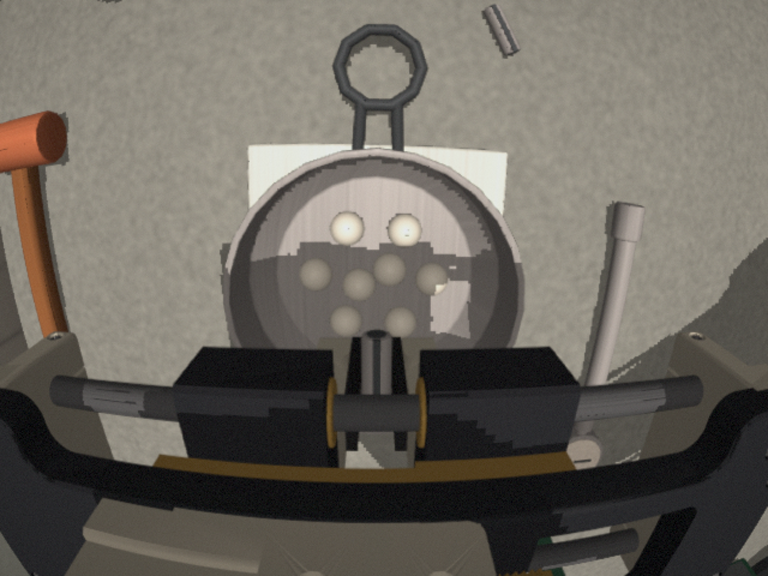

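Call:
move_arm --rows '[{"delta_pos": [0, -0.4, -2], "delta_rot": [0, 0, 0], "hand": 0.5}, {"delta_pos": [0, 0, -2], "delta_rot": [0, 0, 0], "hand": 0.5}, {"delta_pos": [0, 0, -2], "delta_rot": [0, 0, 0], "hand": 0.5}, {"delta_pos": [0, 0, -1.2], "delta_rot": [0, 0, 0], "hand": 0.5}, {"delta_pos": [0, 0, 0], "delta_rot": [0, 0, 0], "hand": 0.5}, {"delta_pos": [0, 0, 0], "delta_rot": [0, 0, 0], "hand": 2.5}, {"delta_pos": [0, 0, 0], "delta_rot": [0, 0, 0], "hand": 2.5}, {"delta_pos": [0, 0, 0], "delta_rot": [0, 0, 0], "hand": 2.5}, {"delta_pos": [0, 0, 3], "delta_rot": [0, 0, 0], "hand": 2.5}, {"delta_pos": [0, 0, 4], "delta_rot": [0, 0, 0], "hand": 2.5}]'

```text
t: 23.35
eef_pos: [0.5137, 0.0827, 0.1373]
ee_rot: [3.138, -0.002, -1.606]
force: [1.2, 1.2, -0.2]
width: 0.0249
```

Run:
```python
from h import *
st,_=snap("wrist","w16",None,1.2); print(st["eef_pos"],st["ee_rot"],st["width"])
print(proj("wrist",[.4351,-.0646,.01],st)*1.2)
```

```text
[0.5137 0.0827 0.1373] [ 3.1384 -0.0018 -1.6059] 0.024852614965878688
[501.2389  39.0378]
```

View pics/w16.png

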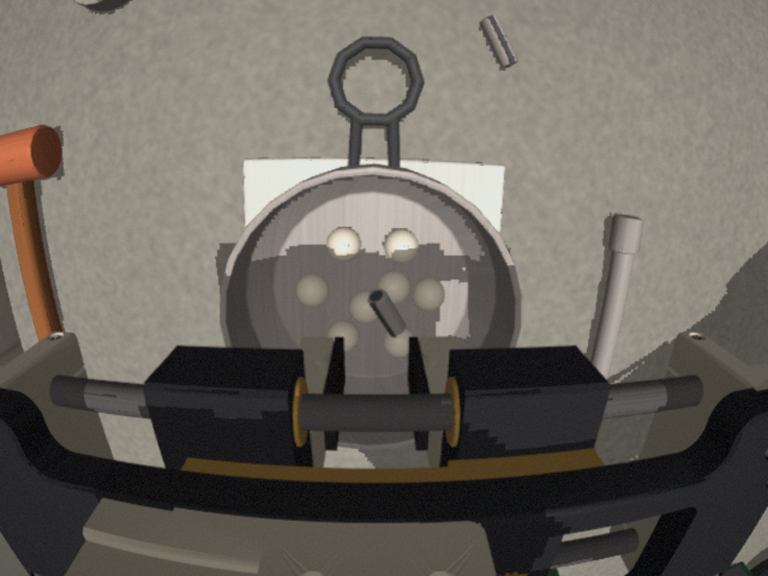

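Call:
move_arm --rows '[{"delta_pos": [-1.3, -2.6, 0.5], "delta_rot": [0, 0, 3.5], "hand": 3}, {"delta_pos": [-1.3, -2.6, 0], "delta_rot": [0, 0, 3.5], "hand": 3}, {"delta_pos": [-1.3, -2.6, 0], "delta_rot": [0, 0, 3.5], "hand": 3}, {"delta_pos": [-1.3, -2.6, 0], "delta_rot": [0, 0, 3.5], "hand": 3}, {"delta_pos": [-1.3, -2.6, 0], "delta_rot": [0, 0, 3.5], "hand": 3}, {"delta_pos": [-1.2, -2.4, 0], "delta_rot": [0, 0, 3.5], "hand": 3}, {"delta_pos": [0, 0, -2], "delta_rot": [0, 0, 0], "hand": 3}, {"delta_pos": [0, 0, -2], "delta_rot": [0, 0, 0], "hand": 3}, {"delta_pos": [0, 0, -2], "delta_rot": [0, 0, 0], "hand": 3}, {"delta_pos": [0, 0, 0], "delta_rot": [0, 0, 0], "hand": 3}]'

```text
t: 24.4
eef_pos: [0.4365, -0.0711, 0.0812]
ee_rot: [3.139, 0.0, -1.24]
force: [-0.3, 0.4, -0.6]
width: 0.0299
```

Run:
```python
from h import *
st,_=snap("wrist","w17",None,1.2); print(st["eef_pos"],st["ee_rot"],st["width"])
print(proj("wrist",[.4351,-.0646,.01],st)*1.2,proj("wrist",[.5278,-.1694,.01],st)*1.2)
```

```text
[ 0.4365 -0.0711  0.0812] [ 3.1386  0.0005 -1.2399] 0.029927410327525886
[377.1226 325.6408] [261.6336  63.9233]
```

View pics/w17.png

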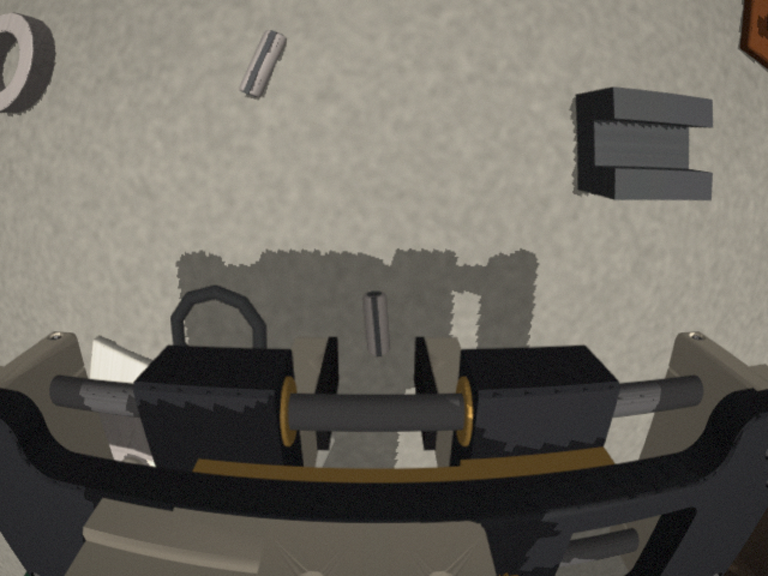

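Call:
move_arm --rows '[{"delta_pos": [0, 0, -1.5], "delta_rot": [0, 0, 0], "hand": 3}, {"delta_pos": [0, 0, -1.5], "delta_rot": [0, 0, 0], "hand": 3}, {"delta_pos": [0, 0, -1.5], "delta_rot": [0, 0, 0], "hand": 3}, {"delta_pos": [0, 0, -0.8], "delta_rot": [0, 0, 0], "hand": 3}, {"delta_pos": [0, 0, -0.4], "delta_rot": [0, 0, 0], "hand": 3}, {"delta_pos": [0, 0, 0], "delta_rot": [0, 0, 0], "hand": 3}, {"delta_pos": [0, 0, 0], "delta_rot": [0, 0, 0], "hand": 0.5}, {"delta_pos": [0, 0, 0], "delta_rot": [0, 0, 0], "hand": 0.5}, {"delta_pos": [0, 0, 0], "delta_rot": [0, 0, 0], "hand": 0.5}, {"delta_pos": [0, 0, 0], "delta_rot": [0, 0, 0], "hand": 0.5}]' --force 25

```text
t: 25.45
eef_pos: [0.4381, -0.0707, 0.026]
ee_rot: [-3.141, -0.0, -1.239]
force: [-0.8, 0.4, 5.6]
width: 0.0118
```

Call:
move_arm --rows '[{"delta_pos": [0, 0, 1], "delta_rot": [0, 0, 0], "hand": 0.5}, {"delta_pos": [0, 0, 3], "delta_rot": [0, 0, 0], "hand": 0.5}, {"delta_pos": [0, 0, 4], "delta_rot": [0, 0, 0], "hand": 0.5}, {"delta_pos": [0, 0, 3.5], "delta_rot": [0, 0, 0], "hand": 0.5}, {"delta_pos": [1.4, 3, 0], "delta_rot": [0, 0, -4], "hand": 0.5}, {"delta_pos": [1.4, 3, 0], "delta_rot": [0, 0, -4], "hand": 0.5}, {"delta_pos": [1.4, 3, 0], "delta_rot": [0, 0, -4], "hand": 0.5}, {"delta_pos": [1.4, 3, 0], "delta_rot": [0, 0, -4], "hand": 0.5}, {"delta_pos": [1.4, 2.5, 0], "delta_rot": [0, 0, -4], "hand": 0.5}, {"delta_pos": [0, 0, 0], "delta_rot": [0, 0, 0], "hand": 0.5}]'

```text
t: 26.45
eef_pos: [0.5096, 0.0768, 0.1413]
ee_rot: [-3.14, 0.0, -1.588]
force: [-0.3, 0.3, -0.8]
width: 0.0112
```

Call:
move_arm --rows '[{"delta_pos": [0, 0, -2], "delta_rot": [0, 0, 0], "hand": 0.5}, {"delta_pos": [0, 0, -2], "delta_rot": [0, 0, 0], "hand": 0.5}, {"delta_pos": [0, 0, -2], "delta_rot": [0, 0, 0], "hand": 0.5}, {"delta_pos": [0, 0, -1], "delta_rot": [0, 0, 0], "hand": 0.5}, {"delta_pos": [0, 0, 0], "delta_rot": [0, 0, 0], "hand": 0.5}, {"delta_pos": [0, 0, 0], "delta_rot": [0, 0, 0], "hand": 2.5}, {"delta_pos": [0, 0, 0], "delta_rot": [0, 0, 0], "hand": 2.5}, {"delta_pos": [0, 0, 0], "delta_rot": [0, 0, 0], "hand": 2.5}, {"delta_pos": [0, 0, 3], "delta_rot": [0, 0, 0], "hand": 2.5}, {"delta_pos": [0, 0, 4], "delta_rot": [0, 0, 0], "hand": 2.5}]'

```text
t: 27.45
eef_pos: [0.5066, 0.0736, 0.1402]
ee_rot: [3.138, -0.002, -1.589]
force: [0.8, 0.9, -0.4]
width: 0.025
```

Run:
```python
from h import *
st,_=snap("wrist","w18",None,1.2); print(st["eef_pos"],st["ee_rot"],st["width"])
```

```text
[0.5066 0.0736 0.1402] [ 3.138  -0.0018 -1.5885] 0.024966534936572637
```

View pics/w18.png

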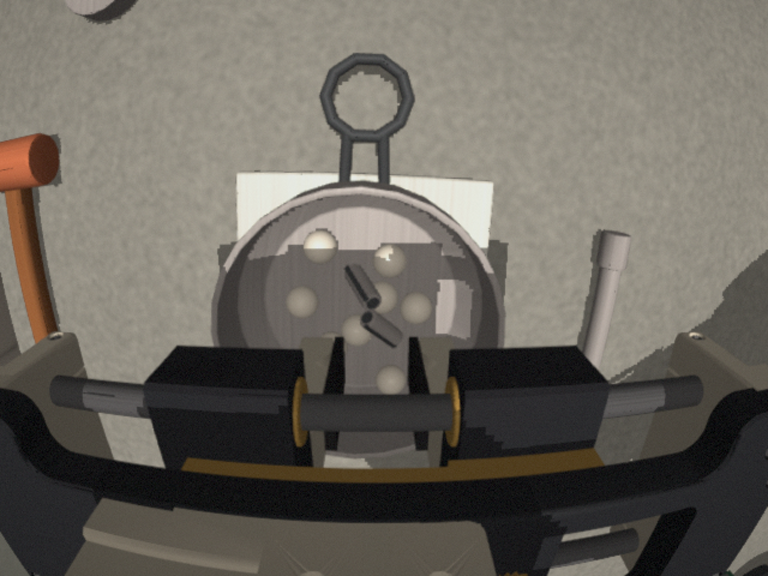

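Call:
move_arm --rows '[{"delta_pos": [0.3, -3, 0], "delta_rot": [0, 0, 3], "hand": 3}, {"delta_pos": [0.3, -3, 0], "delta_rot": [0, 0, 0], "hand": 3}, {"delta_pos": [0.3, -3, 0], "delta_rot": [0, 0, 0], "hand": 3}, {"delta_pos": [0.3, -3, 0], "delta_rot": [0, 0, 0], "hand": 3}, {"delta_pos": [0.3, -3, 0], "delta_rot": [0, 0, 0], "hand": 3}, {"delta_pos": [0.3, -3, 0], "delta_rot": [0, 0, 0], "hand": 3}, {"delta_pos": [0.3, -3, 0], "delta_rot": [0, 0, 0], "hand": 3}, {"delta_pos": [0, -2.6, -2], "delta_rot": [0, 0, 0], "hand": 3}, {"delta_pos": [0, 0, -2], "delta_rot": [0, 0, 0], "hand": 3}, {"delta_pos": [0, 0, 0], "delta_rot": [0, 0, 0], "hand": 3}]'

```text
t: 28.5
eef_pos: [0.527, -0.1625, 0.0985]
ee_rot: [3.138, 0.001, -1.538]
force: [0.3, 0.4, -0.1]
width: 0.03
```

Run:
```python
from h import *
st,_=snap("wrist","w19",None,1.2); print(st["eef_pos"],st["ee_rot"],st["width"])
print(proj("wrist",[.5278,-.1694,.01],st)*1.2)
snap("top","t19",(130,90,530,390),1.9)
```

```text
[ 0.527  -0.1625  0.0985] [ 3.1377  0.0005 -1.5381] 0.02999172094559985
[377.3035 288.459 ]
```

View pics/w19.png

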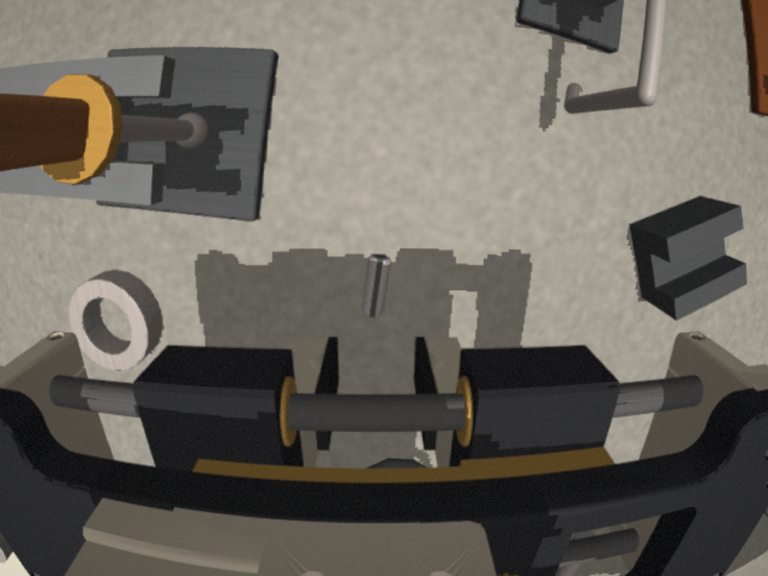

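View pics/t19.png

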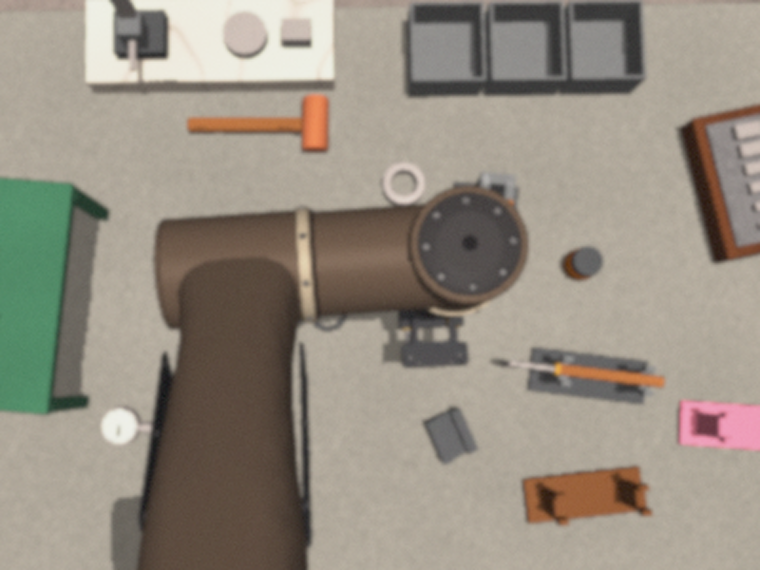

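Call:
move_arm --rows '[{"delta_pos": [0, 0, -2], "delta_rot": [0, 0, 0], "hand": 3}, {"delta_pos": [0, 0, -2], "delta_rot": [0, 0, 0], "hand": 3}, {"delta_pos": [0, 0, -2], "delta_rot": [0, 0, 0], "hand": 3}, {"delta_pos": [0, 0, -1.1], "delta_rot": [0, 0, 0], "hand": 3}, {"delta_pos": [0, 0, -0.4], "delta_rot": [0, 0, 0], "hand": 3}, {"delta_pos": [0, 0, 0], "delta_rot": [0, 0, 0], "hand": 3}, {"delta_pos": [0, 0, 0], "delta_rot": [0, 0, 0], "hand": 0.5}, {"delta_pos": [0, 0, 0], "delta_rot": [0, 0, 0], "hand": 0.5}, {"delta_pos": [0, 0, 0], "delta_rot": [0, 0, 0], "hand": 0.5}, {"delta_pos": [0, 0, 0], "delta_rot": [0, 0, 0], "hand": 0.5}]' --force 25

```text
t: 29.6
eef_pos: [0.5292, -0.1618, 0.0262]
ee_rot: [-3.141, -0.0, -1.536]
force: [-1.8, 0.1, 5.1]
width: 0.0117
```

Call:
move_arm --rows '[{"delta_pos": [0, 0, 1], "delta_rot": [0, 0, 0], "hand": 0.5}, {"delta_pos": [0, 0, 3], "delta_rot": [0, 0, 0], "hand": 0.5}, {"delta_pos": [0, 0, 4], "delta_rot": [0, 0, 0], "hand": 0.5}, {"delta_pos": [-0.2, 2.5, 3.5], "delta_rot": [0, 0, 0], "hand": 0.5}, {"delta_pos": [-0.2, 4, 0], "delta_rot": [0, 0, 0], "hand": 0.5}, {"delta_pos": [-0.2, 4, 0], "delta_rot": [0, 0, 0], "hand": 0.5}, {"delta_pos": [-0.2, 4, 0], "delta_rot": [0, 0, 0], "hand": 0.5}, {"delta_pos": [-0.2, 4, 0], "delta_rot": [0, 0, 0], "hand": 0.5}, {"delta_pos": [-0.2, 4, 0], "delta_rot": [0, 0, 0], "hand": 0.5}, {"delta_pos": [-0.2, 3, 0], "delta_rot": [0, 0, 0], "hand": 0.5}]'

```text
t: 30.6
eef_pos: [0.5147, 0.0954, 0.1414]
ee_rot: [-3.141, 0.001, -1.535]
force: [0.6, -0.7, -0.3]
width: 0.0117
```

Call:
move_arm --rows '[{"delta_pos": [0, 0, -2], "delta_rot": [0, 0, 0], "hand": 0.5}, {"delta_pos": [0, 0, -2], "delta_rot": [0, 0, 0], "hand": 0.5}, {"delta_pos": [0, 0, -2], "delta_rot": [0, 0, 0], "hand": 0.5}, {"delta_pos": [0, 0, -1], "delta_rot": [0, 0, 0], "hand": 0.5}, {"delta_pos": [0, 0, 0], "delta_rot": [0, 0, 0], "hand": 0.5}, {"delta_pos": [0, 0, 0], "delta_rot": [0, 0, 0], "hand": 2.5}, {"delta_pos": [0, 0, 0], "delta_rot": [0, 0, 0], "hand": 2.5}, {"delta_pos": [0, 0, 0], "delta_rot": [0, 0, 0], "hand": 2.5}, {"delta_pos": [0, 0, 3], "delta_rot": [0, 0, 0], "hand": 2.5}, {"delta_pos": [0, 0, 4], "delta_rot": [0, 0, 0], "hand": 2.5}]'

```text
t: 31.6
eef_pos: [0.5136, 0.0925, 0.14]
ee_rot: [3.138, -0.002, -1.536]
force: [0.6, 0.3, -0.3]
width: 0.0254
```

Run:
```python
from h import *
st,_=snap("wrist","w20",None,1.2); print(st["eef_pos"],st["ee_rot"],st["width"])
```

```text
[0.5136 0.0925 0.14  ] [ 3.1377 -0.0019 -1.5363] 0.025377669242548133
```

View pics/w20.png

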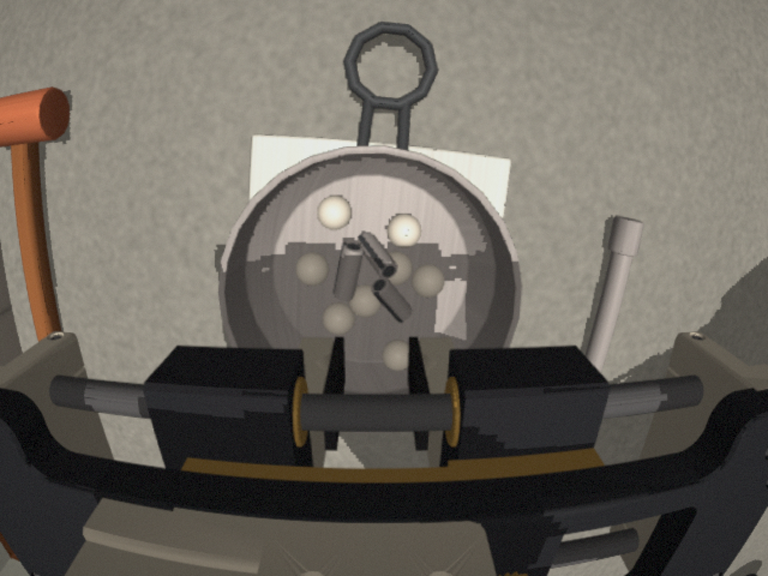

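Run:
```python
from h import *
st,im=ld("w19"); show(im,"w19c",(0,20,250,200),3.1)
_,im=ld("t13"); show(im,"t13c",(350,170,420,240),9)
_,im=ld("s13"); show(im,"s13c",(350,250,420,310),9)
```

```text
(no output)
```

View pics/w19c.png

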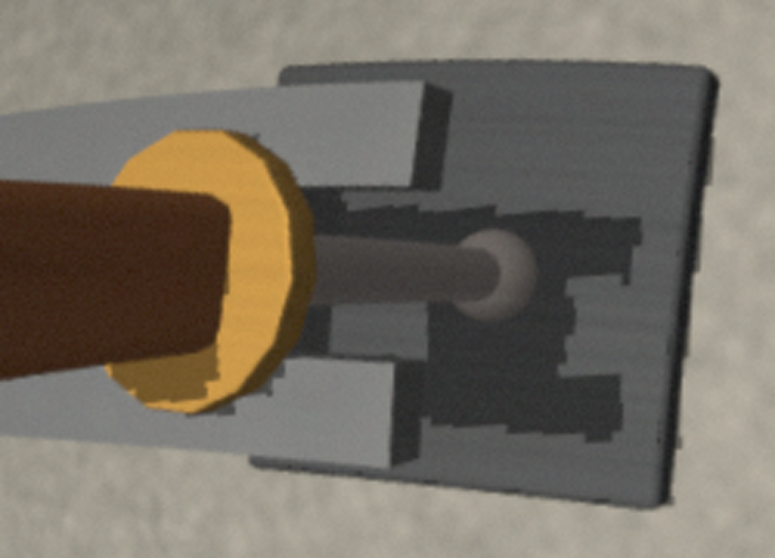

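View pics/t13c.png

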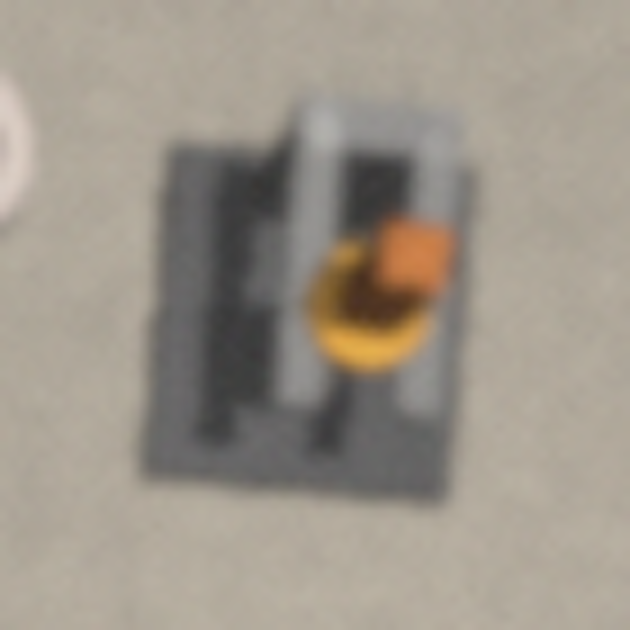

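View pics/s13c.png

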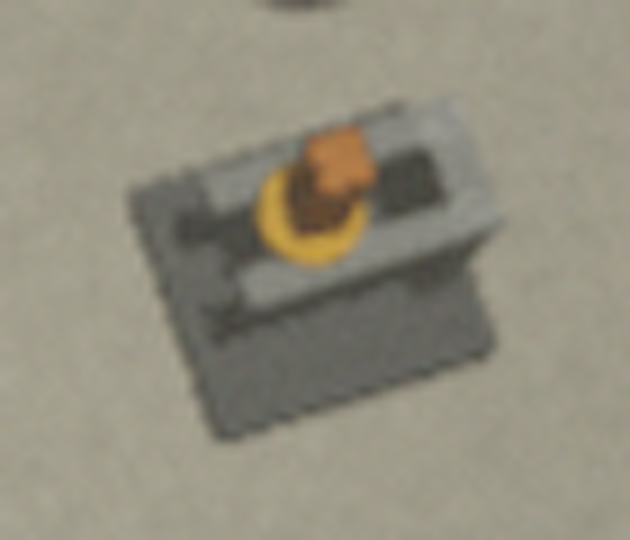

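Run:
```python
from h import *
T=lambda u,v:ray("top",u/9+350,v/9+170); S=lambda u,v:ray("scene",u/9+350,v/9+250)
st,_=ld("w19"); W=lambda u,v:ray("wrist",u/3.1,v/3.1+20,st)
print("collar",tri(T(368,308),S(312,212)))
print("htop",tri(T(415,257),S(340,160)))
on=lambda o,d,z:o+d*(z-o[2])/d[2]
print("ball wrist z.024",on(*W(494,274),.024))
print("collar wrist z.118",on(*W(208,272),.121), on(*T(368,308),.119),on(*S(312,212),.119))
print("htop191",on(*T(415,257),.191),on(*S(340,160),.191))
# tine ends
for p in[(425,82),(415,188),(397,365),(390,467)]: print("tine end",on(*W(*p),.115))
a,b=on(*T(320,110),.115),on(*T(298,405),.115);print("tine L",a,b,np.degrees(np.arctan2(*(a-b)[[1,0]])))
a,b=on(*T(438,140),.115),on(*T(420,412),.115);print("tine R",a,b,np.degrees(np.arctan2(*(a-b)[[1,0]])))
# base corners
for p in[(180,145),(148,478),(445,498),(475,170)]:print(on(*T(*p),.012))
# handle edge: wrist handle face lower-right corners at z=.121
for p in[(228,200),(215,350)]:print("handle corner",on(*W(*p),.121))
```

```text
collar (array([ 0.6216, -0.2545,  0.1111]), [np.float64(0.0012142327316137706), np.float64(0.0012142327316139068)])
htop (array([ 0.6217, -0.2544,  0.1815]), [np.float64(0.0006377648927614404), np.float64(0.0006377648927615527)])
ball wrist z.024 [ 0.6219 -0.2526  0.024 ]
collar wrist z.118 [ 0.6177 -0.2518  0.121 ] [ 0.619  -0.2529  0.119 ] [ 0.6211 -0.2558  0.119 ]
htop191 [ 0.6193 -0.2526  0.191 ] [ 0.6202 -0.256   0.191 ]
tine end [ 0.592  -0.2712  0.115 ]
tine end [ 0.5928 -0.2591  0.115 ]
tine end [ 0.5953 -0.2392  0.115 ]
tine end [ 0.5968 -0.2276  0.115 ]
tine L [ 0.6739 -0.2422  0.115 ] [ 0.5937 -0.234   0.115 ] -5.82122435261308
tine R [ 0.6652 -0.2738  0.115 ] [ 0.5913 -0.2667  0.115 ] -5.498750804598599
[ 0.6868 -0.2175  0.012 ]
[ 0.5882 -0.2056  0.012 ]
[ 0.5811 -0.2924  0.012 ]
[ 0.6782 -0.3042  0.012 ]
handle corner [ 0.6147 -0.2597  0.121 ]
handle corner [ 0.617  -0.2427  0.121 ]
```

Call:
move_arm --rows '[{"delta_pos": [0, 0, 4], "delta_rot": [0, 0, 0], "hand": 4}, {"delta_pos": [0, 0, 4], "delta_rot": [0, 0, 0], "hand": 4}, {"delta_pos": [1.2, -3.7, 3], "delta_rot": [0, 0, -2], "hand": 4.5}, {"delta_pos": [1.5, -5, 0], "delta_rot": [0, 0, -2], "hand": 4.5}, {"delta_pos": [1.5, -5, 0], "delta_rot": [0, 0, -2], "hand": 4.5}, {"delta_pos": [1.5, -5, 0], "delta_rot": [0, 0, -2], "hand": 4.5}, {"delta_pos": [1.5, -5, 0], "delta_rot": [0, 0, 0], "hand": 4.5}, {"delta_pos": [1.5, -4, 0], "delta_rot": [0, 0, 0], "hand": 4.5}, {"delta_pos": [1, -4, 0], "delta_rot": [0, 0, 0], "hand": 4.5}, {"delta_pos": [0.8, -3, 0], "delta_rot": [0, 0, 0], "hand": 4.5}]'

```text
t: 32.65
eef_pos: [0.6174, -0.2479, 0.2504]
ee_rot: [-3.142, -0.0, -1.677]
force: [-0.2, -0.0, 0.2]
width: 0.0455
```

Run:
```python
from h import *
import time
st,_=snap("wrist","w21",None,1.2); print(st["eef_pos"],st["ee_rot"],st["width"])
snap("top","t21",None,1.2);snap("scene","s21",None,1.2)
```

```text
[ 0.6174 -0.2479  0.2504] [-3.1416 -0.0001 -1.677 ] 0.04548250243716049
```

View pics/w21.png

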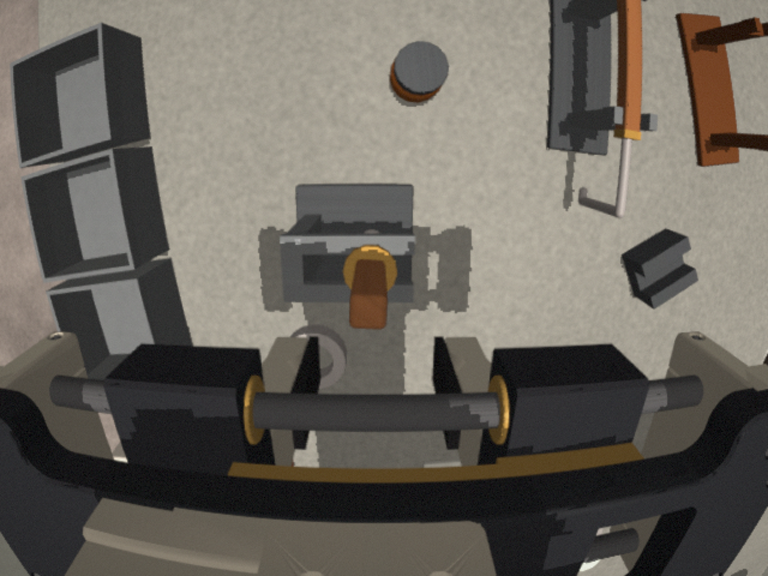

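View pics/t21.png

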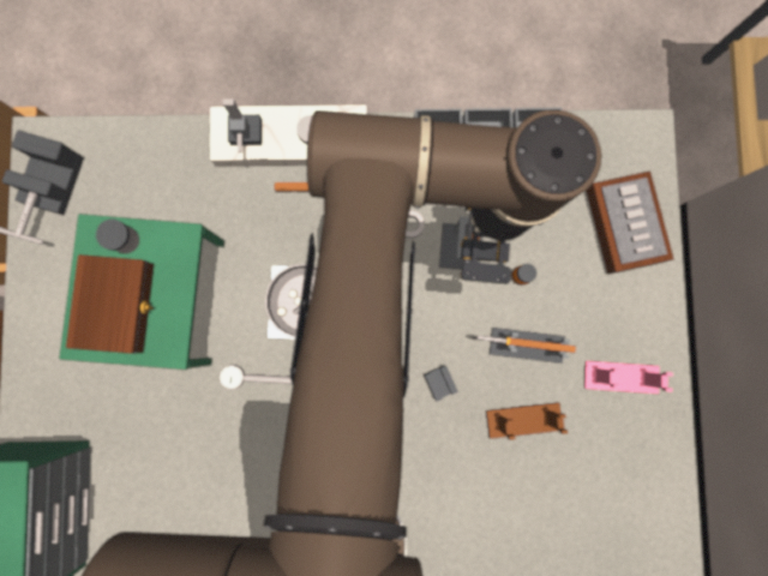

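View pics/s21.png

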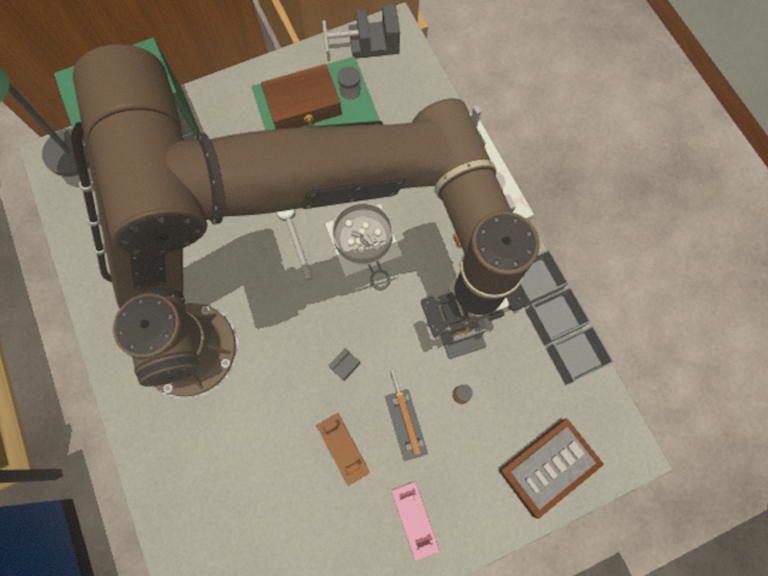

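Run:
```python
from h import *
st,im=ld("w21")
print(proj("wrist",[.621,-.253,.191],st)*1.2,proj("wrist",[.621,-.253,.121],st)*1.2)
print(onz("wrist",368/1.2,306/1.2,.191,st)) 
show(im,"w21c",(240,140,370,290),4.5)
```

```text
[370.6248 312.0512] [371.9913 271.0091]
[ 0.6219 -0.2562  0.191 ]
```

View pics/w21c.png

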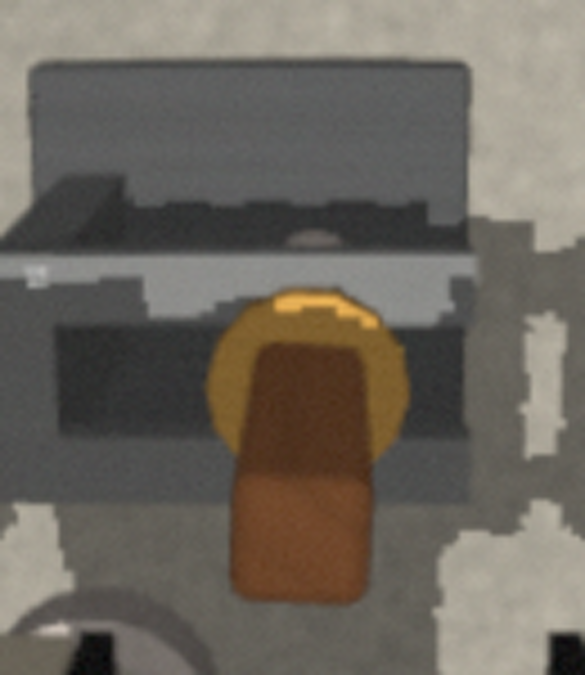

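Call:
move_arm --rows '[{"delta_pos": [0.3, -0.3, 0], "delta_rot": [0, 0, 0], "hand": 4.5}, {"delta_pos": [0, 0, 0], "delta_rot": [0, 0, 0], "hand": 4.5}, {"delta_pos": [0, 0, -1], "delta_rot": [0, 0, 0], "hand": 4.5}, {"delta_pos": [0, 0, -1], "delta_rot": [0, 0, 0], "hand": 4.5}, {"delta_pos": [0, 0, -1], "delta_rot": [0, 0, 0], "hand": 4.5}, {"delta_pos": [0, 0, 0], "delta_rot": [0, 0, 0], "hand": 4.5}, {"delta_pos": [0, 0, 0], "delta_rot": [0, 0, 0], "hand": 4.5}, {"delta_pos": [0, 0, 0], "delta_rot": [0, 0, 0], "hand": 4.5}, {"delta_pos": [0, 0, 0], "delta_rot": [0, 0, 0], "hand": 4.5}, {"delta_pos": [0, 0, 0], "delta_rot": [0, 0, 0], "hand": 4.5}]'

```text
t: 33.8
eef_pos: [0.6205, -0.2484, 0.221]
ee_rot: [-3.141, -0.0, -1.676]
force: [-0.2, 0.0, 0.4]
width: 0.0449
```

Call:
move_arm --rows '[{"delta_pos": [0.15, -0.45, 0], "delta_rot": [0, 0, 0], "hand": 4.5}, {"delta_pos": [0, 0, 0], "delta_rot": [0, 0, 0], "hand": 4.5}, {"delta_pos": [0, 0, -1], "delta_rot": [0, 0, 0], "hand": 4.5}, {"delta_pos": [0, 0, -1], "delta_rot": [0, 0, 0], "hand": 4.5}, {"delta_pos": [0, 0, -1], "delta_rot": [0, 0, 0], "hand": 4.5}, {"delta_pos": [0, 0, -1], "delta_rot": [0, 0, 0], "hand": 4.5}, {"delta_pos": [0, 0, -1], "delta_rot": [0, 0, 0], "hand": 4.5}, {"delta_pos": [0, 0, -0.8], "delta_rot": [0, 0, 0], "hand": 4.5}, {"delta_pos": [0, 0, 0], "delta_rot": [0, 0, 0], "hand": 4.5}, {"delta_pos": [0, 0, 0], "delta_rot": [0, 0, 0], "hand": 4.5}]'

```text
t: 34.8
eef_pos: [0.6219, -0.2529, 0.1625]
ee_rot: [3.141, -0.0, -1.675]
force: [-0.0, 0.2, 0.2]
width: 0.0452
```

Run:
```python
from h import *
st,_=snap("wrist","w22",None,1.2); print(st["eef_pos"],st["ee_rot"],st["width"])
```

```text
[ 0.6219 -0.2529  0.1625] [ 3.1414 -0.0002 -1.6754] 0.0451915152090456
```

View pics/w22.png

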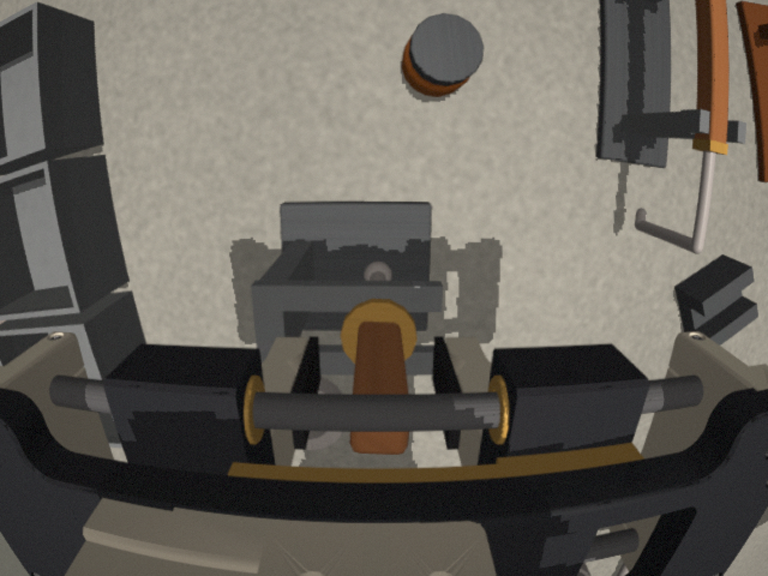

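Handle lies centred between the fingers (x≈379 vs 376). Close.

Call:
move_arm --rows '[{"delta_pos": [0, 0, 0], "delta_rot": [0, 0, 0], "hand": 3}, {"delta_pos": [0, 0, 0], "delta_rot": [0, 0, 0], "hand": 2}, {"delta_pos": [0, 0, 0], "delta_rot": [0, 0, 0], "hand": 1}, {"delta_pos": [0, 0, 0], "delta_rot": [0, 0, 0], "hand": 1}, {"delta_pos": [0, 0, 0], "delta_rot": [0, 0, 0], "hand": 1}, {"delta_pos": [0, 0, 0], "delta_rot": [0, 0, 0], "hand": 1}, {"delta_pos": [0, 0, 0.4], "delta_rot": [0, 0, 0], "hand": 1}, {"delta_pos": [0, 0, 0.5], "delta_rot": [0, 0, 0], "hand": 1}, {"delta_pos": [0, 0, 0.6], "delta_rot": [0, 0, 0], "hand": 1}, {"delta_pos": [0, 0, 0], "delta_rot": [0, 0, 0], "hand": 1}]' --force 60

```text
t: 35.85
eef_pos: [0.6225, -0.253, 0.1788]
ee_rot: [-3.14, -0.0, -1.675]
force: [-0.3, -0.1, -1.5]
width: 0.0177
```

Run:
```python
from h import *
st,_=snap("wrist","w23",None,1.2); print(st["eef_pos"],st["ee_rot"],st["width"],st["force"])
```

```text
[ 0.6225 -0.253   0.1788] [-3.1398 -0.0003 -1.6754] 0.01771007088462274 [-0.2648 -0.1174 -1.4537]
```

View pics/w23.png

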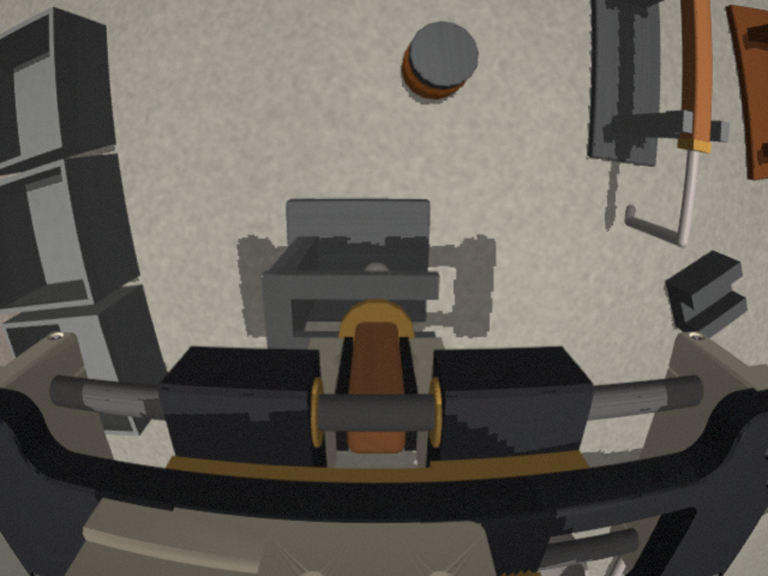

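Call:
move_arm --rows '[{"delta_pos": [-0.5, 0.05, 0], "delta_rot": [0, 0, 0], "hand": 1}, {"delta_pos": [-1, 0.1, 0], "delta_rot": [0, 0, 0], "hand": 1}, {"delta_pos": [-1, 0.1, 0], "delta_rot": [0, 0, 0], "hand": 1}, {"delta_pos": [-1, 0.1, 0], "delta_rot": [0, 0, 0], "hand": 1}, {"delta_pos": [-1, 0.1, 0], "delta_rot": [0, 0, 0], "hand": 1}, {"delta_pos": [-1, 0.1, 0], "delta_rot": [0, 0, 0], "hand": 1}, {"delta_pos": [-1, 0.1, 0], "delta_rot": [0, 0, 0], "hand": 1}, {"delta_pos": [-1, 0.1, 0], "delta_rot": [0, 0, 0], "hand": 1}, {"delta_pos": [0, 0, 2], "delta_rot": [0, 0, 0], "hand": 1}, {"delta_pos": [0, 0, 3], "delta_rot": [0, 0, 0], "hand": 1}]'

```text
t: 36.9
eef_pos: [0.545, -0.245, 0.2264]
ee_rot: [3.138, 0.0, -1.676]
force: [1.6, -1.0, -2.0]
width: 0.0172
```

Run:
```python
from h import *
st,im=ld("w20"); c=np.array([.515,.087])
_,s=ld("s21")
for r,col in((34,(0,255,0)),(58,(255,0,0)),):
  for k in range(0,360,15):
    a=np.radians(k);p=np.r_[c+r/1000*np.array([np.cos(a),np.sin(a)]),.023 if r==34 else .013]
    q=proj("wrist",p,st);cv2.circle(im,tuple(int(x) for x in q),1,col,-1)
    q2=proj("scene",p);s[int(round(q2[1])),int(round(q2[0]))]=col
    if r==34 and k%45==0: cv2.putText(im,str(k),tuple(int(x) for x in q),0,.3,(0,0,255))
for k in range(0,360,10):
    a=np.radians(k);q=proj("wrist",np.r_[c+.076*np.array([np.cos(a),np.sin(a)]),.070],st);cv2.circle(im,tuple(int(x) for x in q),1,(0,255,255),-1)
show(im,"w20d",(170,100,450,320),2.8); show(s,"s21c",(260,160,345,245),8)
```

```text
(no output)
```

View pics/w20d.png

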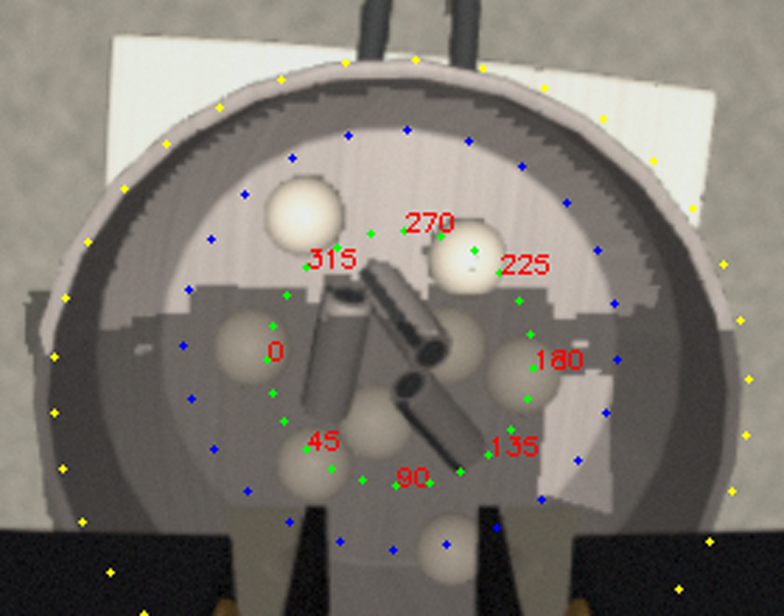

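View pics/s21c.png

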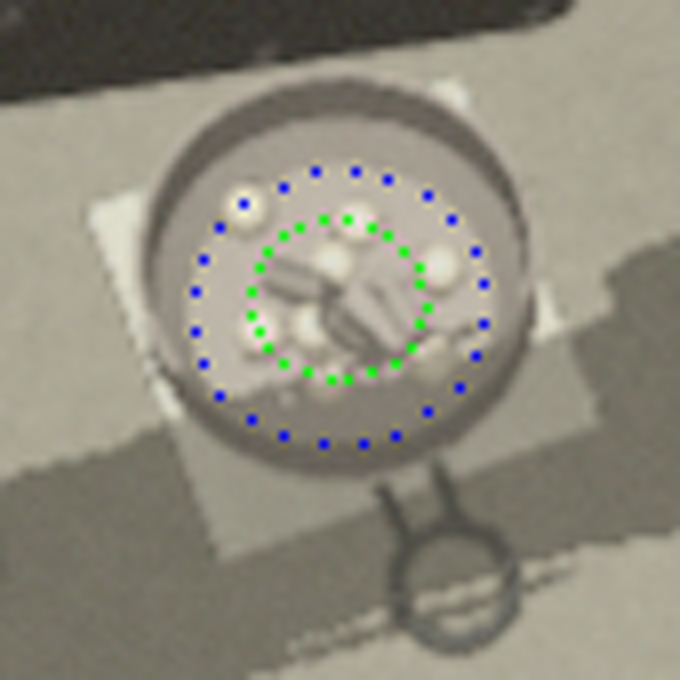

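Call:
move_arm --rows '[{"delta_pos": [-0.2, 1.4, 2.4], "delta_rot": [0, 0, 0], "hand": 1}, {"delta_pos": [-0.2, 3, 0], "delta_rot": [0, 0, 0], "hand": 1}, {"delta_pos": [-0.2, 4, 0], "delta_rot": [0, 0, 0], "hand": 1}, {"delta_pos": [-0.2, 4, 0], "delta_rot": [0, 0, 0], "hand": 1}, {"delta_pos": [-0.2, 4, 0], "delta_rot": [0, 0, 0], "hand": 1}, {"delta_pos": [-0.3, 4, 0], "delta_rot": [0, 0, 0], "hand": 1}, {"delta_pos": [-0.3, 4, 0], "delta_rot": [0, 0, 0], "hand": 1}, {"delta_pos": [-0.2, 3, 0], "delta_rot": [0, 0, 0], "hand": 1}, {"delta_pos": [-0.2, 2, 0], "delta_rot": [0, 0, 0], "hand": 1}, {"delta_pos": [0, 0, 0], "delta_rot": [0, 0, 0], "hand": 1}]'

```text
t: 37.9
eef_pos: [0.5264, 0.0507, 0.2517]
ee_rot: [-3.141, 0.001, -1.673]
force: [0.0, -0.2, -1.9]
width: 0.0175
```

Run:
```python
from h import *
st,_=snap("wrist","w24",None,1.2); print(st["eef_pos"],st["ee_rot"],st["width"],st["force"])
```

```text
[0.5264 0.0507 0.2517] [-3.1411  0.0006 -1.6729] 0.017506519577155603 [ 0.0166 -0.1607 -1.8775]
```

View pics/w24.png

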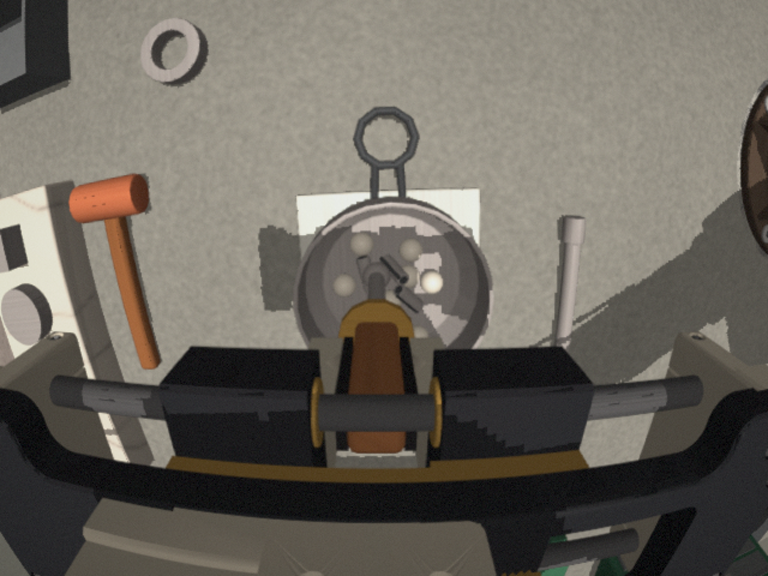

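Call:
move_arm --rows '[{"delta_pos": [0, -0.2, -1.5], "delta_rot": [0, 0, 0], "hand": 1}, {"delta_pos": [0, 0, -1.5], "delta_rot": [0, 0, 0], "hand": 1}, {"delta_pos": [0, 0, -1.5], "delta_rot": [0, 0, 0], "hand": 1}, {"delta_pos": [0, 0, -1], "delta_rot": [0, 0, 0], "hand": 1}, {"delta_pos": [0, 0, -0.5], "delta_rot": [0, 0, 0], "hand": 1}, {"delta_pos": [0, 0, -0.5], "delta_rot": [0, 0, 0], "hand": 1}, {"delta_pos": [0, 0, 0], "delta_rot": [0, 0, 0], "hand": 1}, {"delta_pos": [0, 0, 0], "delta_rot": [0, 0, 0], "hand": 1}, {"delta_pos": [0, 0, 0], "delta_rot": [0, 0, 0], "hand": 1}, {"delta_pos": [0, 0, 0], "delta_rot": [0, 0, 0], "hand": 1}]'

```text
t: 38.95
eef_pos: [0.5271, 0.0468, 0.187]
ee_rot: [-3.141, 0.0, -1.676]
force: [-0.3, 0.6, -1.6]
width: 0.0175
```

Run:
```python
from h import *
st,_=snap("wrist","w25",(200,120,450,340),3); print(st["eef_pos"],st["ee_rot"],st["width"],st["force"])
```

```text
[0.5271 0.0468 0.187 ] [-3.1409  0.0004 -1.6755] 0.017479629316940828 [-0.3491  0.5755 -1.6065]
```

View pics/w25.png

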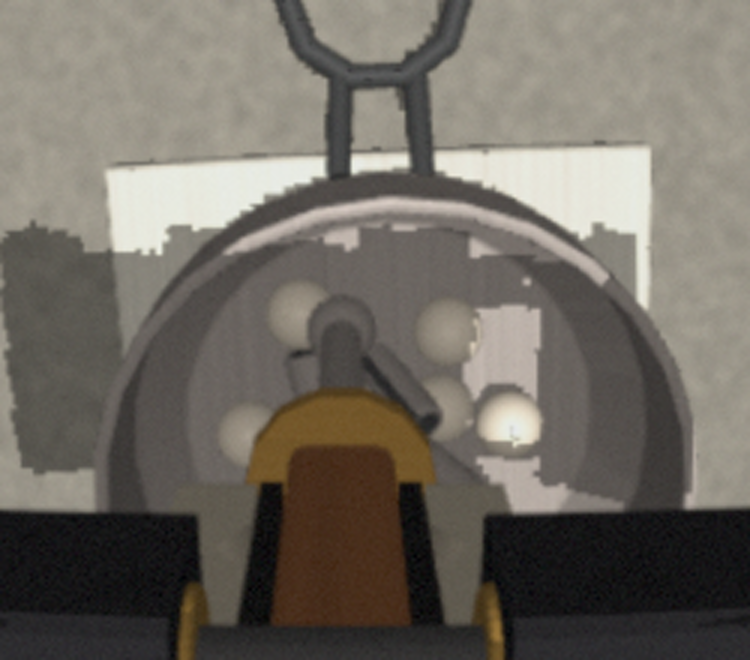

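Call:
move_arm --rows '[{"delta_pos": [-0.8, 0, 0], "delta_rot": [0, 0, 0], "hand": 1}, {"delta_pos": [0, 0, 0], "delta_rot": [0, 0, 0], "hand": 1}, {"delta_pos": [0, 0, -0.4], "delta_rot": [0, 0, 0], "hand": 1}, {"delta_pos": [0, 0, -0.4], "delta_rot": [0, 0, 0], "hand": 1}, {"delta_pos": [0, 0, -0.4], "delta_rot": [0, 0, 0], "hand": 1}, {"delta_pos": [0, 0, -0.4], "delta_rot": [0, 0, 0], "hand": 1}, {"delta_pos": [0, 0, -0.4], "delta_rot": [0, 0, 0], "hand": 1}, {"delta_pos": [0, 0, -0.3], "delta_rot": [0, 0, 0], "hand": 1}, {"delta_pos": [0, 0, 0], "delta_rot": [0, 0, 0], "hand": 1}, {"delta_pos": [0, 0, 0], "delta_rot": [0, 0, 0], "hand": 1}]'

```text
t: 40.0
eef_pos: [0.5189, 0.0467, 0.1635]
ee_rot: [3.142, -0.0, -1.676]
force: [-0.6, -0.1, -1.7]
width: 0.0177
```

Run:
```python
from h import *
st,_=snap("wrist","w26",(200,120,450,340),3); print(st["eef_pos"],st["ee_rot"],st["width"],st["force"])
```

```text
[0.5189 0.0467 0.1635] [ 3.1415 -0.0001 -1.6755] 0.017749422330537598 [-0.6335 -0.1231 -1.6806]
```

View pics/w26.png

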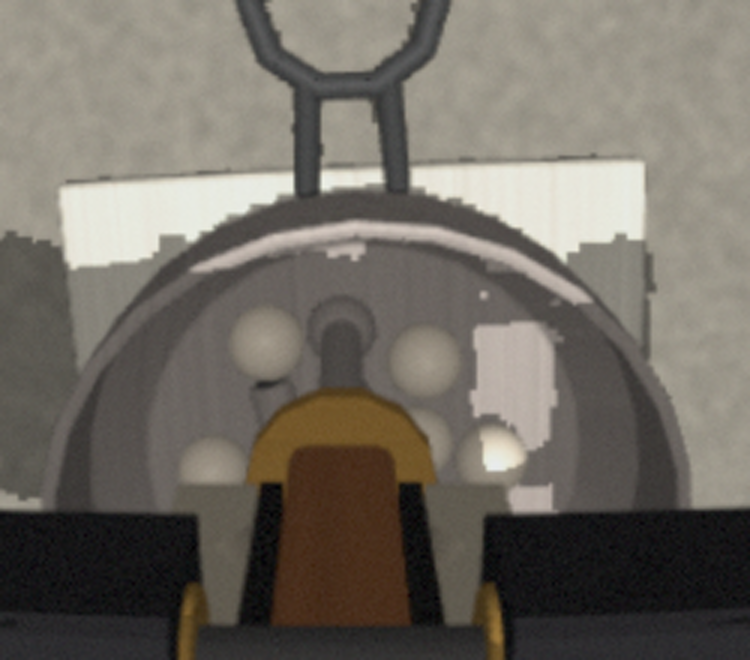

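Call:
move_arm --rows '[{"delta_pos": [-0.15, 0.2, 0], "delta_rot": [0, 0, 0], "hand": 1}, {"delta_pos": [-0.15, 0.23, 0], "delta_rot": [0, 0, 0], "hand": 1}, {"delta_pos": [0, 0, 0], "delta_rot": [0, 0, 0], "hand": 1}, {"delta_pos": [0, 0, 0], "delta_rot": [0, 0, 0], "hand": 1}, {"delta_pos": [0, 0, 0], "delta_rot": [0, 0, 0], "hand": 1}, {"delta_pos": [0, 0, 0], "delta_rot": [0, 0, 0], "hand": 1}, {"delta_pos": [0, 0, 0], "delta_rot": [0, 0, 0], "hand": 1}, {"delta_pos": [0, 0, 0], "delta_rot": [0, 0, 0], "hand": 1}, {"delta_pos": [0, 0, 0], "delta_rot": [0, 0, 0], "hand": 1}, {"delta_pos": [0, 0, 0], "delta_rot": [0, 0, 0], "hand": 1}]'

```text
t: 41.05
eef_pos: [0.5159, 0.051, 0.1635]
ee_rot: [3.142, -0.0, -1.676]
force: [-0.1, 0.3, -1.0]
width: 0.0177
```

Call:
move_arm --rows '[{"delta_pos": [1.08, 0.17, 0], "delta_rot": [0, 0, 0], "hand": 1}, {"delta_pos": [0.98, 0.5, 0], "delta_rot": [0, 0, 0], "hand": 1}, {"delta_pos": [0.77, 0.77, 0], "delta_rot": [0, 0, 0], "hand": 1}, {"delta_pos": [0.5, 0.98, 0], "delta_rot": [0, 0, 0], "hand": 1}, {"delta_pos": [0.17, 1.08, 0], "delta_rot": [0, 0, 0], "hand": 1}, {"delta_pos": [-0.17, 1.08, 0], "delta_rot": [0, 0, 0], "hand": 1}, {"delta_pos": [-0.5, 0.98, 0], "delta_rot": [0, 0, 0], "hand": 1}, {"delta_pos": [-0.77, 0.77, 0], "delta_rot": [0, 0, 0], "hand": 1}, {"delta_pos": [-0.98, 0.5, 0], "delta_rot": [0, 0, 0], "hand": 1}, {"delta_pos": [-1.08, 0.17, 0], "delta_rot": [0, 0, 0], "hand": 1}]'

```text
t: 42.05
eef_pos: [0.5152, 0.1206, 0.164]
ee_rot: [-3.141, -0.002, -1.674]
force: [3.0, -5.0, -1.0]
width: 0.0177
```

Run:
```python
from h import *
st,_=snap("wrist","w27",(180,100,450,340),2.8); print(st["eef_pos"],st["ee_rot"],st["width"],st["force"])
```

```text
[0.5152 0.1206 0.164 ] [-3.1407 -0.0017 -1.6744] 0.01770879726778871 [ 2.9852 -4.9724 -0.9754]
```

View pics/w27.png

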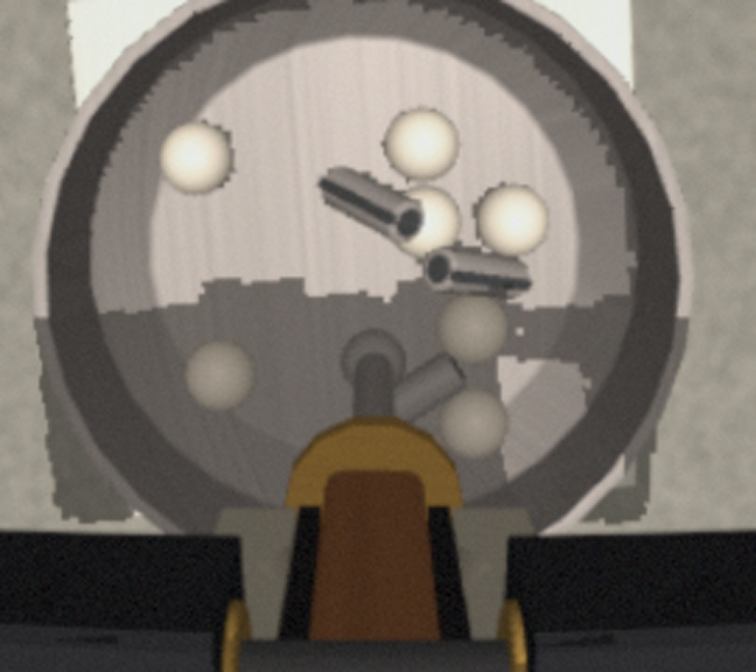

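Call:
move_arm --rows '[{"delta_pos": [-1.08, -0.17, 0], "delta_rot": [0, 0, 0], "hand": 1}, {"delta_pos": [-0.98, -0.5, 0], "delta_rot": [0, 0, 0], "hand": 1}, {"delta_pos": [-0.77, -0.77, 0], "delta_rot": [0, 0, 0], "hand": 1}, {"delta_pos": [-0.5, -0.98, 0], "delta_rot": [0, 0, 0], "hand": 1}, {"delta_pos": [-0.17, -1.08, 0], "delta_rot": [0, 0, 0], "hand": 1}, {"delta_pos": [0.17, -1.08, 0], "delta_rot": [0, 0, 0], "hand": 1}, {"delta_pos": [0.5, -0.98, 0], "delta_rot": [0, 0, 0], "hand": 1}, {"delta_pos": [0.77, -0.77, 0], "delta_rot": [0, 0, 0], "hand": 1}, {"delta_pos": [0.98, -0.5, 0], "delta_rot": [0, 0, 0], "hand": 1}, {"delta_pos": [1.08, -0.17, 0], "delta_rot": [0, 0, 0], "hand": 1}]'

```text
t: 43.1
eef_pos: [0.5161, 0.0506, 0.1633]
ee_rot: [3.141, 0.001, -1.677]
force: [0.1, 4.5, -0.3]
width: 0.0177
```

Run:
```python
from h import *
st,im=snap("wrist","w28",(180,60,450,340),2.4); print(st["eef_pos"],st["ee_rot"],st["width"],st["force"])
for r,z in((.074,.07),(.058,.013)):
  for k in range(0,360,15):
    a=np.radians(k);p=np.r_[.516+r*np.cos(a),.086+r*np.sin(a),z];q=proj("wrist",p,st);cv2.circle(im,tuple(int(x) for x in q),1,(0,255,255),-1)
show(im,"w28",(180,60,450,340),2.4)
```

```text
[0.5161 0.0506 0.1633] [ 3.1408  0.0007 -1.6767] 0.017652726941546293 [ 0.1325  4.4984 -0.302 ]
```

View pics/w28.png

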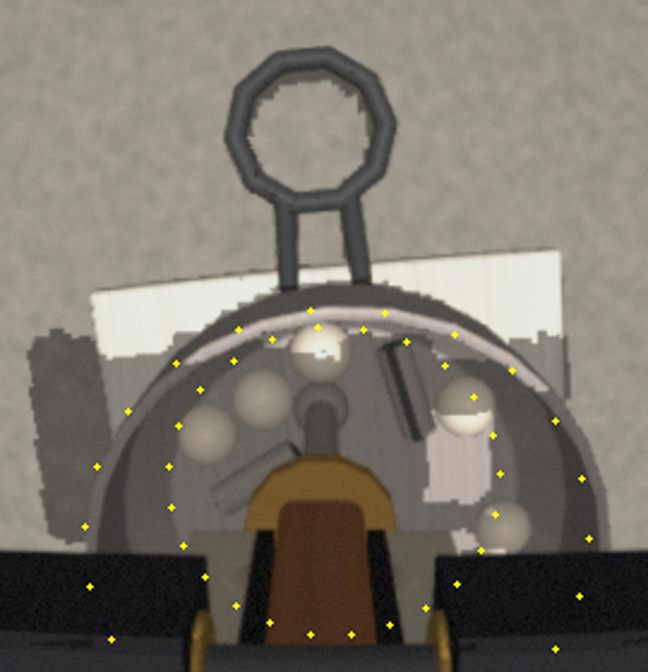

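Run:
```python
from h import *
st,im=ld("w28")
f=lambda u,v,z: onz("wrist",u/2.4+180,v/2.4+60,z,st)
print("eye",f(312,128,.02))
a,b=f(93,293,.008),f(558,250,.008);print(a,b,np.linalg.norm(a-b))
d=(a-b)/np.linalg.norm(a-b); n=np.array([-d[1],d[0],0]); print("centre",(a+b)/2+.08*n, "yaw",np.degrees(np.arctan2(d[1],d[0])))
```

```text
eye [ 0.5108 -0.0367  0.02  ]
[0.5901 0.0083 0.008 ] [0.4332 0.0102 0.008 ] 0.1569087331912378
centre [0.5126 0.0893 0.008 ] yaw -0.6895275593857502
```

Call:
move_arm --rows '[{"delta_pos": [0.88, 0.32, 0], "delta_rot": [0, 0, 0], "hand": 1}, {"delta_pos": [0.98, 0.5, 0], "delta_rot": [0, 0, 0], "hand": 1}, {"delta_pos": [0.77, 0.77, 0], "delta_rot": [0, 0, 0], "hand": 1}, {"delta_pos": [0.5, 0.98, 0], "delta_rot": [0, 0, 0], "hand": 1}, {"delta_pos": [0.17, 1.08, 0], "delta_rot": [0, 0, 0], "hand": 1}, {"delta_pos": [-0.17, 1.08, 0], "delta_rot": [0, 0, 0], "hand": 1}, {"delta_pos": [-0.5, 0.98, 0], "delta_rot": [0, 0, 0], "hand": 1}, {"delta_pos": [-0.77, 0.77, 0], "delta_rot": [0, 0, 0], "hand": 1}, {"delta_pos": [-0.98, 0.5, 0], "delta_rot": [0, 0, 0], "hand": 1}, {"delta_pos": [-1.08, 0.17, 0], "delta_rot": [0, 0, 0], "hand": 1}]'

```text
t: 44.15
eef_pos: [0.5136, 0.1236, 0.1637]
ee_rot: [-3.141, 0.001, -1.675]
force: [0.1, 0.1, -1.6]
width: 0.0177
```

Call:
move_arm --rows '[{"delta_pos": [-1.08, -0.17, 0], "delta_rot": [0, 0, 0], "hand": 1}, {"delta_pos": [-0.98, -0.5, 0], "delta_rot": [0, 0, 0], "hand": 1}, {"delta_pos": [-0.77, -0.77, 0], "delta_rot": [0, 0, 0], "hand": 1}, {"delta_pos": [-0.5, -0.98, 0], "delta_rot": [0, 0, 0], "hand": 1}, {"delta_pos": [-0.17, -1.08, 0], "delta_rot": [0, 0, 0], "hand": 1}, {"delta_pos": [0.17, -1.08, 0], "delta_rot": [0, 0, 0], "hand": 1}, {"delta_pos": [0.5, -0.98, 0], "delta_rot": [0, 0, 0], "hand": 1}, {"delta_pos": [0.77, -0.77, 0], "delta_rot": [0, 0, 0], "hand": 1}, {"delta_pos": [0.98, -0.5, 0], "delta_rot": [0, 0, 0], "hand": 1}, {"delta_pos": [1.08, -0.17, 0], "delta_rot": [0, 0, 0], "hand": 1}]'

```text
t: 45.15
eef_pos: [0.5137, 0.0525, 0.1637]
ee_rot: [3.141, 0.002, -1.677]
force: [-4.0, 9.4, 3.7]
width: 0.0175
```

Run:
```python
from h import *
st,im=snap("wrist","w29",(180,60,450,340),2.4); print(st["eef_pos"],st["ee_rot"],st["width"],st["force"])
```

```text
[0.5137 0.0525 0.1637] [ 3.1405  0.0024 -1.6773] 0.017509847714932025 [-4.0215  9.4076  3.6765]
```

View pics/w29.png

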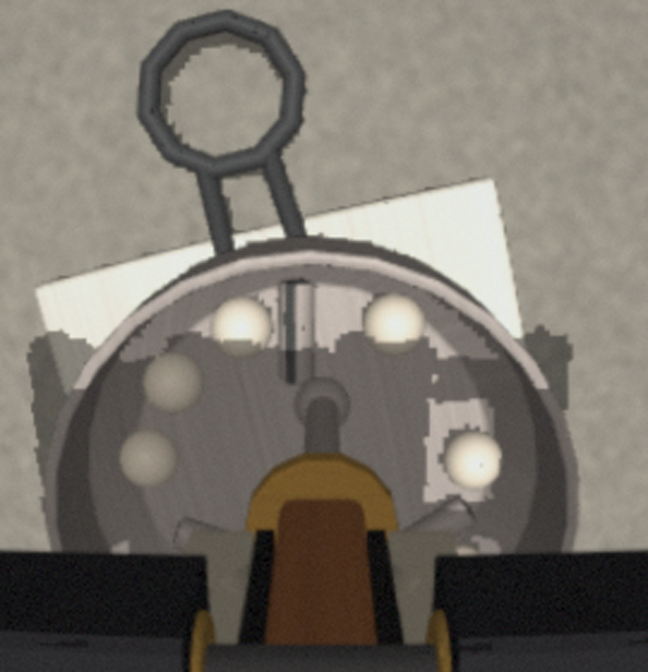

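Run:
```python
from h import *
st,im=ld("w29")
f=lambda u,v,z: onz("wrist",u/2.4+180,v/2.4+60,z,st)
e=f(221,93,.02);print("eye",e)
a,b=f(37,288,.008),f(494,180,.008);print(a,b,np.linalg.norm(a-b))
d=(a-b)/np.linalg.norm(a-b); n=np.array([-d[1],d[0],0]); print("centre",(a+b)/2+.08*n,e+.125*n, "yaw",np.degrees(np.arctan2(d[1],d[0])))
```

```text
eye [ 0.535  -0.0488  0.02  ]
[0.6073 0.0062 0.008 ] [ 0.4509 -0.0124  0.008 ] 0.15754830217119511
centre [0.5197 0.0763 0.008 ] [0.5203 0.0753 0.02  ] yaw 6.785315937356483
```

Call:
move_arm --rows '[{"delta_pos": [1.2, -0.04, 0], "delta_rot": [0, 0, 0], "hand": 1}, {"delta_pos": [1.2, -0.04, 0], "delta_rot": [0, 0, 0], "hand": 1}, {"delta_pos": [0.66, 0.66, 0], "delta_rot": [0, 0, 0], "hand": 1}, {"delta_pos": [0.43, 0.84, 0], "delta_rot": [0, 0, 0], "hand": 1}, {"delta_pos": [0.15, 0.93, 0], "delta_rot": [0, 0, 0], "hand": 1}, {"delta_pos": [-0.15, 0.93, 0], "delta_rot": [0, 0, 0], "hand": 1}, {"delta_pos": [-0.43, 0.84, 0], "delta_rot": [0, 0, 0], "hand": 1}, {"delta_pos": [-0.66, 0.66, 0], "delta_rot": [0, 0, 0], "hand": 1}, {"delta_pos": [-0.84, 0.43, 0], "delta_rot": [0, 0, 0], "hand": 1}, {"delta_pos": [-0.93, 0.15, 0], "delta_rot": [0, 0, 0], "hand": 1}]'

```text
t: 46.2
eef_pos: [0.5195, 0.107, 0.1637]
ee_rot: [-3.141, 0.001, -1.675]
force: [-0.5, 0.4, -1.6]
width: 0.0178
```

Run:
```python
from h import *
st,im=snap("wrist","w30",(150,0,500,340),1.7); print(st["eef_pos"],st["ee_rot"],st["width"],st["force"])
```

```text
[0.5195 0.107  0.1637] [-3.141   0.0008 -1.6749] 0.017783253662557223 [-0.4946  0.4083 -1.6369]
```

View pics/w30.png

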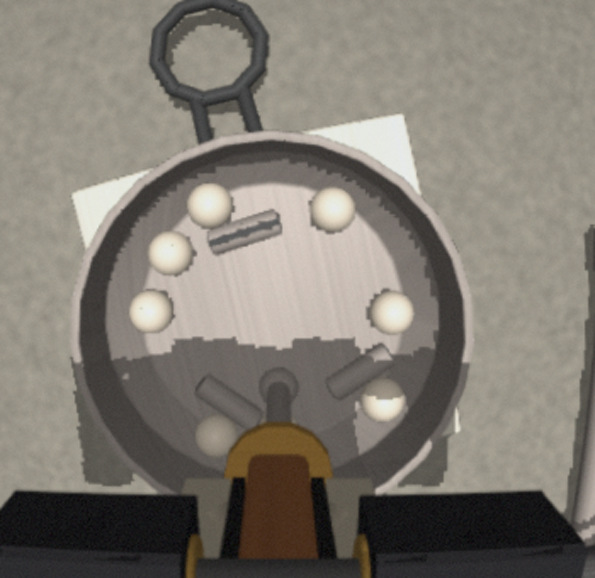

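```bash
cat >> h.py <<'E'
def tray(st,A,B,E,s,ox,oy):
    f=lambda p,z: onz("wrist",p[0]/s+ox,p[1]/s+oy,z,st)
    a,b,e=f(A,.008),f(B,.008),f(E,.02)
    d=(a-b)/np.linalg.norm(a-b);n=np.array([-d[1],d[0],0])
    print("len",np.linalg.norm(a-b),"c",((a+b)/2+.08*n)[:2],(e+.125*n)[:2],"yaw",np.degrees(np.arctan2(d[1],d[0])))
E
python3 - <<'E'
from h import *
st,im=ld("w30");tray(st,(73,193),(402,115),(209,50),1.7,150,0)
E
```

```text
len 0.15687308991778204 c [0.52   0.0767] [0.5203 0.076 ] yaw 6.765625490592947
```

Call:
move_arm --rows '[{"delta_pos": [-0.93, -0.15, 0], "delta_rot": [0, 0, 0], "hand": 1}, {"delta_pos": [-0.84, -0.43, 0], "delta_rot": [0, 0, 0], "hand": 1}, {"delta_pos": [-0.66, -0.66, 0], "delta_rot": [0, 0, 0], "hand": 1}, {"delta_pos": [-0.43, -0.84, 0], "delta_rot": [0, 0, 0], "hand": 1}, {"delta_pos": [-0.15, -0.93, 0], "delta_rot": [0, 0, 0], "hand": 1}, {"delta_pos": [0.15, -0.93, 0], "delta_rot": [0, 0, 0], "hand": 1}, {"delta_pos": [0.43, -0.84, 0], "delta_rot": [0, 0, 0], "hand": 1}, {"delta_pos": [0.66, -0.66, 0], "delta_rot": [0, 0, 0], "hand": 1}, {"delta_pos": [0.84, -0.43, 0], "delta_rot": [0, 0, 0], "hand": 1}, {"delta_pos": [0.93, -0.15, 0], "delta_rot": [0, 0, 0], "hand": 1}]'

```text
t: 47.25
eef_pos: [0.5205, 0.0454, 0.1632]
ee_rot: [3.14, -0.0, -1.676]
force: [-5.9, 5.8, 1.2]
width: 0.0174
```

Run:
```python
from h import *
st,im=snap("wrist","w31",(150,0,500,340),1.7); print(st["eef_pos"],st["ee_rot"],st["width"],st["force"])
```

```text
[0.5205 0.0454 0.1632] [ 3.1403 -0.0001 -1.6765] 0.017366498593617625 [-5.8927  5.7904  1.2183]
```

View pics/w31.png

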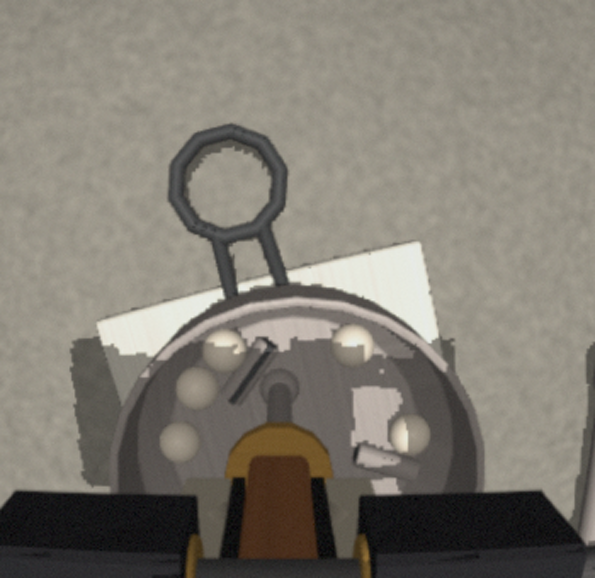

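Run:
```python
from h import *
st,im=ld("w31");tray(st,(97,321),(420,241),(228,184),1.7,150,0)
```

```text
len 0.15752747944774456 c [0.5163 0.0759] [0.5168 0.0759] yaw 7.760209318505126
```

Call:
move_arm --rows '[{"delta_pos": [0.68, 0.2, 0], "delta_rot": [0, 0, 0], "hand": 1}, {"delta_pos": [0.74, 0.43, 0], "delta_rot": [0, 0, 0], "hand": 1}, {"delta_pos": [0.66, 0.66, 0], "delta_rot": [0, 0, 0], "hand": 1}, {"delta_pos": [0.43, 0.84, 0], "delta_rot": [0, 0, 0], "hand": 1}, {"delta_pos": [0.15, 0.93, 0], "delta_rot": [0, 0, 0], "hand": 1}, {"delta_pos": [-0.15, 0.93, 0], "delta_rot": [0, 0, 0], "hand": 1}, {"delta_pos": [-0.43, 0.84, 0], "delta_rot": [0, 0, 0], "hand": 1}, {"delta_pos": [-0.66, 0.66, 0], "delta_rot": [0, 0, 0], "hand": 1}, {"delta_pos": [-0.84, 0.43, 0], "delta_rot": [0, 0, 0], "hand": 1}, {"delta_pos": [-0.93, 0.15, 0], "delta_rot": [0, 0, 0], "hand": 1}]'

```text
t: 48.3
eef_pos: [0.5157, 0.1071, 0.1636]
ee_rot: [-3.141, 0.0, -1.675]
force: [-0.7, 0.2, -1.1]
width: 0.0181
```

Run:
```python
from h import *
st,im=snap("wrist","w32",(150,0,500,340),1.7); print(st["eef_pos"],st["ee_rot"],st["width"],st["force"])
```

```text
[0.5157 0.1071 0.1636] [-3.1415  0.0003 -1.6752] 0.018146489708893203 [-0.673   0.1654 -1.0717]
```

View pics/w32.png

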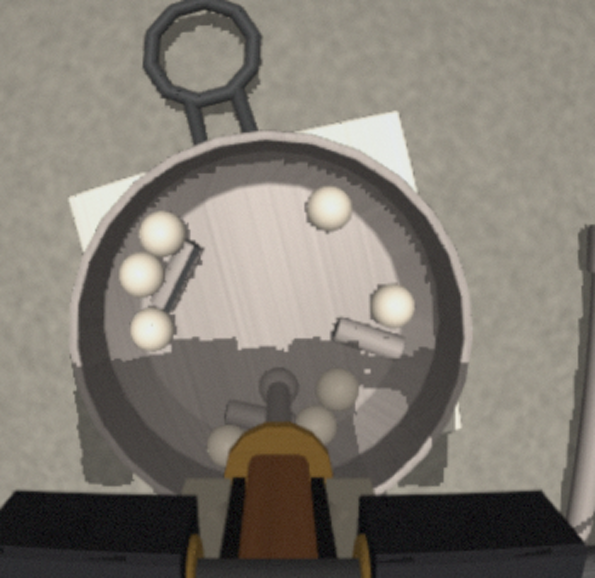

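Call:
move_arm --rows '[{"delta_pos": [-0.93, -0.15, 0], "delta_rot": [0, 0, 0], "hand": 1}, {"delta_pos": [-0.84, -0.43, 0], "delta_rot": [0, 0, 0], "hand": 1}, {"delta_pos": [-0.66, -0.66, 0], "delta_rot": [0, 0, 0], "hand": 1}, {"delta_pos": [-0.43, -0.84, 0], "delta_rot": [0, 0, 0], "hand": 1}, {"delta_pos": [-0.15, -0.93, 0], "delta_rot": [0, 0, 0], "hand": 1}, {"delta_pos": [0.15, -0.93, 0], "delta_rot": [0, 0, 0], "hand": 1}, {"delta_pos": [0.43, -0.84, 0], "delta_rot": [0, 0, 0], "hand": 1}, {"delta_pos": [0.66, -0.66, 0], "delta_rot": [0, 0, 0], "hand": 1}, {"delta_pos": [0.84, -0.43, 0], "delta_rot": [0, 0, 0], "hand": 1}, {"delta_pos": [0.93, -0.15, 0], "delta_rot": [0, 0, 0], "hand": 1}]'

```text
t: 49.35
eef_pos: [0.5171, 0.0456, 0.1632]
ee_rot: [3.141, -0.001, -1.676]
force: [-0.0, -0.1, -1.0]
width: 0.0174
```

Run:
```python
from h import *
st,im=snap("wrist","w33",(150,0,500,340),1.7); print(st["eef_pos"],st["ee_rot"],st["width"],st["force"])
```

```text
[0.5171 0.0456 0.1632] [ 3.1405 -0.0006 -1.6764] 0.017422568559106916 [-0.0207 -0.1193 -1.0413]
```

View pics/w33.png

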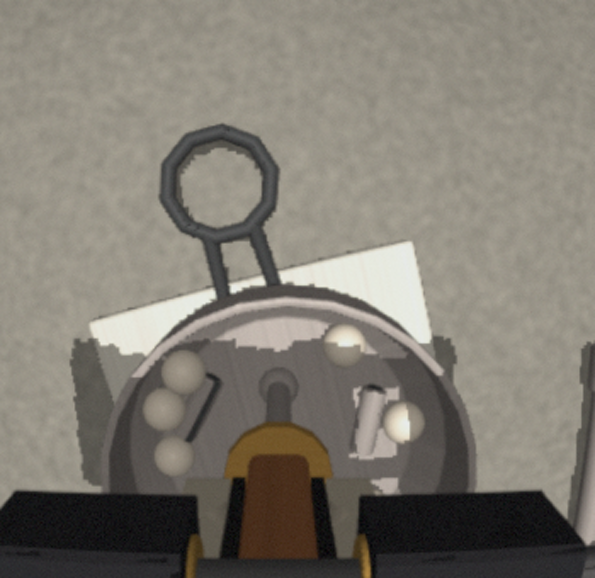

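Call:
move_arm --rows '[{"delta_pos": [0.93, 0.15, 0], "delta_rot": [0, 0, 0], "hand": 1}, {"delta_pos": [0.84, 0.43, 0], "delta_rot": [0, 0, 0], "hand": 1}, {"delta_pos": [0.66, 0.66, 0], "delta_rot": [0, 0, 0], "hand": 1}, {"delta_pos": [0.43, 0.84, 0], "delta_rot": [0, 0, 0], "hand": 1}, {"delta_pos": [0.15, 0.93, 0], "delta_rot": [0, 0, 0], "hand": 1}, {"delta_pos": [-0.15, 0.93, 0], "delta_rot": [0, 0, 0], "hand": 1}, {"delta_pos": [-0.43, 0.84, 0], "delta_rot": [0, 0, 0], "hand": 1}, {"delta_pos": [-0.66, 0.66, 0], "delta_rot": [0, 0, 0], "hand": 1}, {"delta_pos": [-0.84, 0.43, 0], "delta_rot": [0, 0, 0], "hand": 1}, {"delta_pos": [-0.93, 0.15, 0], "delta_rot": [0, 0, 0], "hand": 1}]'

```text
t: 50.4
eef_pos: [0.5157, 0.107, 0.1636]
ee_rot: [-3.142, 0.0, -1.675]
force: [0.2, 0.3, -1.4]
width: 0.0178
```

Call:
move_arm --rows '[{"delta_pos": [-0.93, -0.15, 0], "delta_rot": [0, 0, 0], "hand": 1}, {"delta_pos": [-0.84, -0.43, 0], "delta_rot": [0, 0, 0], "hand": 1}, {"delta_pos": [-0.66, -0.66, 0], "delta_rot": [0, 0, 0], "hand": 1}, {"delta_pos": [-0.43, -0.84, 0], "delta_rot": [0, 0, 0], "hand": 1}, {"delta_pos": [-0.15, -0.93, 0], "delta_rot": [0, 0, 0], "hand": 1}, {"delta_pos": [0.15, -0.93, 0], "delta_rot": [0, 0, 0], "hand": 1}, {"delta_pos": [0.43, -0.84, 0], "delta_rot": [0, 0, 0], "hand": 1}, {"delta_pos": [0.66, -0.66, 0], "delta_rot": [0, 0, 0], "hand": 1}, {"delta_pos": [0.84, -0.43, 0], "delta_rot": [0, 0, 0], "hand": 1}, {"delta_pos": [0.93, -0.15, 0], "delta_rot": [0, 0, 0], "hand": 1}]'

```text
t: 51.4
eef_pos: [0.5166, 0.0452, 0.1633]
ee_rot: [3.14, -0.001, -1.677]
force: [-0.3, 0.4, -2.0]
width: 0.0174
```

Run:
```python
from h import *
st,im=snap("wrist","w34",(150,0,500,340),1.7); print(st["eef_pos"],st["ee_rot"],st["width"],st["force"])
```

```text
[0.5166 0.0452 0.1633] [ 3.1401 -0.0009 -1.6766] 0.017440542447399926 [-0.2979  0.3849 -1.9728]
```

View pics/w34.png

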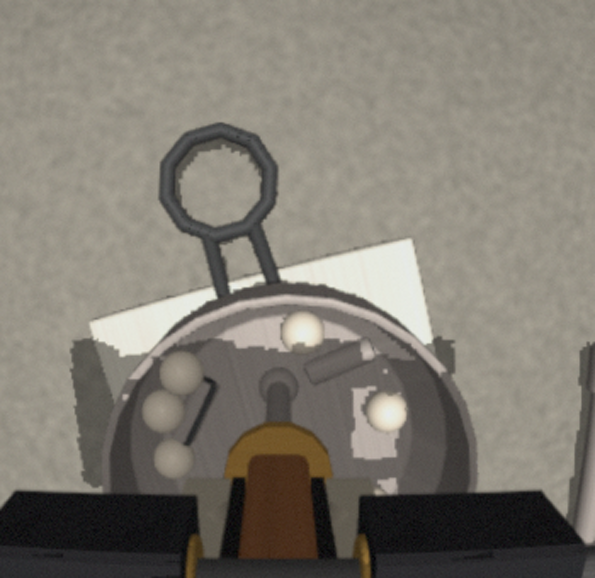

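Call:
move_arm --rows '[{"delta_pos": [0, 0, 0.5], "delta_rot": [0, 0, 0], "hand": 1}, {"delta_pos": [0, 0, 0.5], "delta_rot": [0, 0, 0], "hand": 1}, {"delta_pos": [0, 0, 1], "delta_rot": [0, 0, 0], "hand": 1}, {"delta_pos": [0, 0, 1], "delta_rot": [0, 0, 0], "hand": 1}, {"delta_pos": [0, 0, 1.5], "delta_rot": [0, 0, 0], "hand": 1}, {"delta_pos": [0, 0, 1.5], "delta_rot": [0, 0, 0], "hand": 1}, {"delta_pos": [0, 0, 1.5], "delta_rot": [0, 0, 0], "hand": 1}, {"delta_pos": [0, 0, 1.5], "delta_rot": [0, 0, 0], "hand": 1}, {"delta_pos": [0, -2, 0], "delta_rot": [0, 0, 0], "hand": 1}, {"delta_pos": [0.2, -3, 0], "delta_rot": [0, 0, 0], "hand": 1}]'

```text
t: 52.45
eef_pos: [0.5188, -0.0029, 0.2554]
ee_rot: [-3.139, 0.001, -1.673]
force: [-0.6, -0.3, -1.3]
width: 0.018
```

Call:
move_arm --rows '[{"delta_pos": [0.3, -3, 0], "delta_rot": [0, 0, 0], "hand": 1}, {"delta_pos": [0.3, -3, 0], "delta_rot": [0, 0, 0], "hand": 1}, {"delta_pos": [0.3, -3, 0], "delta_rot": [0, 0, 0], "hand": 1}, {"delta_pos": [0.3, -3, 0], "delta_rot": [0, 0, 0], "hand": 1}, {"delta_pos": [0.3, -3, 0], "delta_rot": [0, 0, 0], "hand": 1}, {"delta_pos": [0.3, -3, 0], "delta_rot": [0, 0, 0], "hand": 1}, {"delta_pos": [0.3, -3, 0], "delta_rot": [0, 0, 0], "hand": 1}, {"delta_pos": [0.3, -2.5, 0], "delta_rot": [0, 0, 0], "hand": 1}, {"delta_pos": [0.3, -0.5, 0], "delta_rot": [0, 0, 0], "hand": 1}, {"delta_pos": [0, 0, 0], "delta_rot": [0, 0, 0], "hand": 1}]'

```text
t: 53.45
eef_pos: [0.5457, -0.2442, 0.254]
ee_rot: [-3.141, -0.0, -1.677]
force: [0.2, 0.8, -1.6]
width: 0.0178
```

Run:
```python
from h import *
st,im=snap("wrist","w35",None,1.2); print(st["eef_pos"],st["ee_rot"],st["width"],st["force"])
snap("scene","s35",None,1.2)
```

```text
[ 0.5457 -0.2442  0.254 ] [-3.1413 -0.     -1.6769] 0.01775215629810761 [ 0.2181  0.7671 -1.554 ]
```

View pics/w35.png

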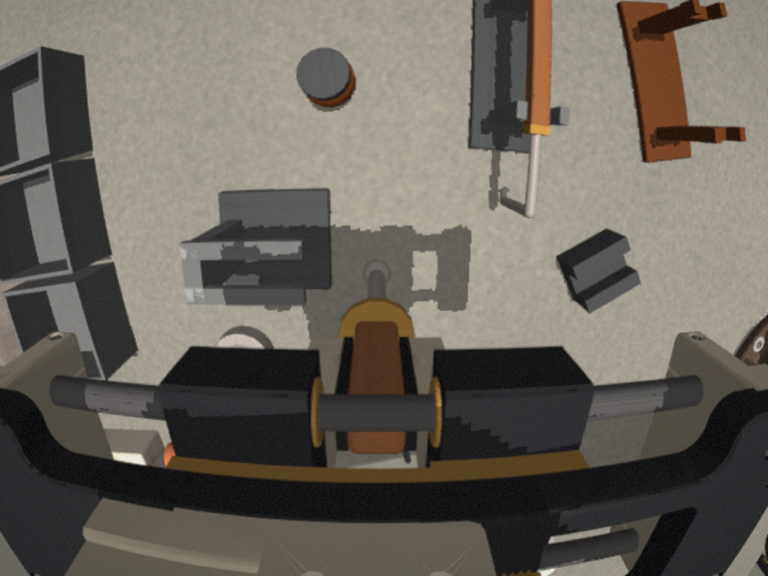

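View pics/s35.png

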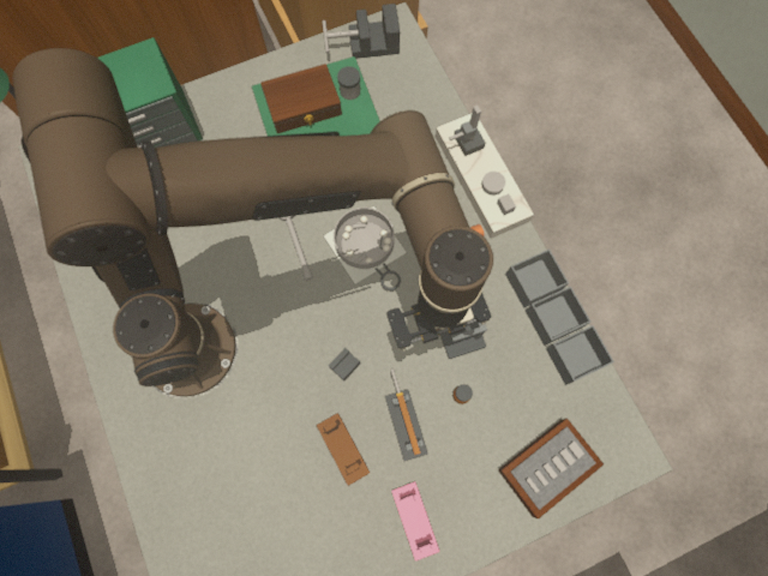

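Call:
move_arm --rows '[{"delta_pos": [0, -0.08, -1], "delta_rot": [0, 0, 0], "hand": 1}, {"delta_pos": [0, 0, -1.5], "delta_rot": [0, 0, 0], "hand": 1}, {"delta_pos": [0, 0, -1.5], "delta_rot": [0, 0, 0], "hand": 1}, {"delta_pos": [0, 0, -1.5], "delta_rot": [0, 0, 0], "hand": 1}, {"delta_pos": [0, 0, -1.5], "delta_rot": [0, 0, 0], "hand": 1}, {"delta_pos": [0, 0, -0.6], "delta_rot": [0, 0, 0], "hand": 1}, {"delta_pos": [0, 0, 0], "delta_rot": [0, 0, 0], "hand": 1}, {"delta_pos": [0, 0, 0], "delta_rot": [0, 0, 0], "hand": 1}, {"delta_pos": [0, 0, 0], "delta_rot": [0, 0, 0], "hand": 1}, {"delta_pos": [0, 0, 0], "delta_rot": [0, 0, 0], "hand": 1}]'

```text
t: 54.55
eef_pos: [0.546, -0.2444, 0.1783]
ee_rot: [-3.14, -0.0, -1.675]
force: [-0.8, -0.1, -1.6]
width: 0.0178
```

Call:
move_arm --rows '[{"delta_pos": [1, -0.1, 0], "delta_rot": [0, 0, 0], "hand": 1}, {"delta_pos": [1, -0.11, 0], "delta_rot": [0, 0, 0], "hand": 1}, {"delta_pos": [1, -0.1, 0], "delta_rot": [0, 0, 0], "hand": 1}, {"delta_pos": [1, -0.11, 0], "delta_rot": [0, 0, 0], "hand": 1}, {"delta_pos": [1, -0.1, 0], "delta_rot": [0, 0, 0], "hand": 1}, {"delta_pos": [1, -0.11, 0], "delta_rot": [0, 0, 0], "hand": 1}, {"delta_pos": [0.6, -0.06, 0], "delta_rot": [0, 0, 0], "hand": 1}, {"delta_pos": [0, 0, 0], "delta_rot": [0, 0, 0], "hand": 1}, {"delta_pos": [0, 0, 0], "delta_rot": [0, 0, 0], "hand": 1}, {"delta_pos": [0, 0, 0], "delta_rot": [0, 0, 0], "hand": 1}]'

```text
t: 55.55
eef_pos: [0.6113, -0.2513, 0.1776]
ee_rot: [3.141, 0.0, -1.676]
force: [0.1, 0.0, -1.9]
width: 0.0177
```

Run:
```python
from h import *
st,im=snap("wrist","w36",None,1.2); print(st["eef_pos"],st["ee_rot"],st["width"],st["force"])
```

```text
[ 0.6113 -0.2513  0.1776] [ 3.1414  0.0001 -1.6757] 0.017711588309902555 [ 0.0969  0.0128 -1.8708]
```

View pics/w36.png

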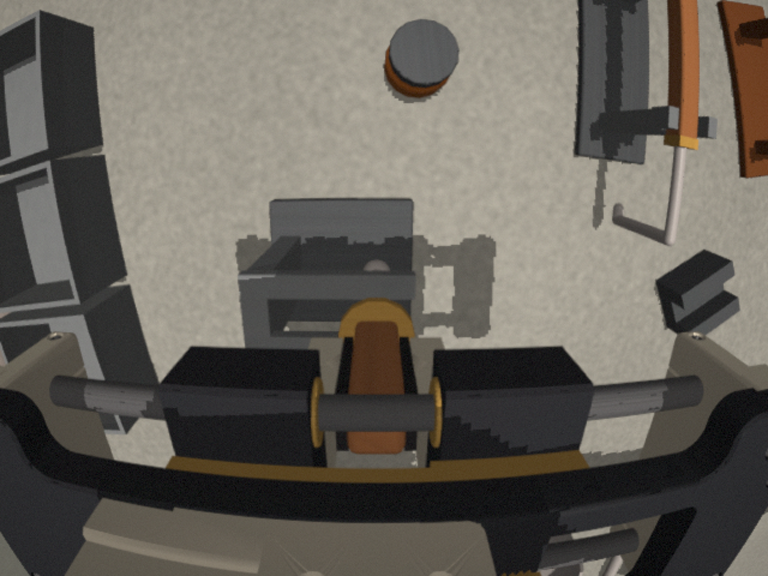

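Call:
move_arm --rows '[{"delta_pos": [0.6, -0.06, 0], "delta_rot": [0, 0, 0], "hand": 1}, {"delta_pos": [0.5, -0.08, 0], "delta_rot": [0, 0, 0], "hand": 1}, {"delta_pos": [0, 0, 0], "delta_rot": [0, 0, 0], "hand": 1}, {"delta_pos": [0, 0, 0], "delta_rot": [0, 0, 0], "hand": 1}, {"delta_pos": [0, 0, 0], "delta_rot": [0, 0, 0], "hand": 1}, {"delta_pos": [0, 0, -0.5], "delta_rot": [0, 0, 0], "hand": 1}, {"delta_pos": [0, 0, -0.5], "delta_rot": [0, 0, 0], "hand": 1}, {"delta_pos": [0, 0, -0.4], "delta_rot": [0, 0, 0], "hand": 1}, {"delta_pos": [0, 0, 0], "delta_rot": [0, 0, 0], "hand": 1}, {"delta_pos": [0, 0, 0], "delta_rot": [0, 0, 0], "hand": 1}]'

```text
t: 56.6
eef_pos: [0.6226, -0.2527, 0.1634]
ee_rot: [3.141, 0.0, -1.676]
force: [0.1, 0.8, -1.9]
width: 0.0176
```

Run:
```python
from h import *
st,im=snap("wrist","w37",None,1.2); print(st["eef_pos"],st["ee_rot"],st["width"],st["force"])
```

```text
[ 0.6226 -0.2527  0.1634] [ 3.1413  0.     -1.6756] 0.017633960522201852 [ 0.0618  0.8446 -1.9473]
```

View pics/w37.png

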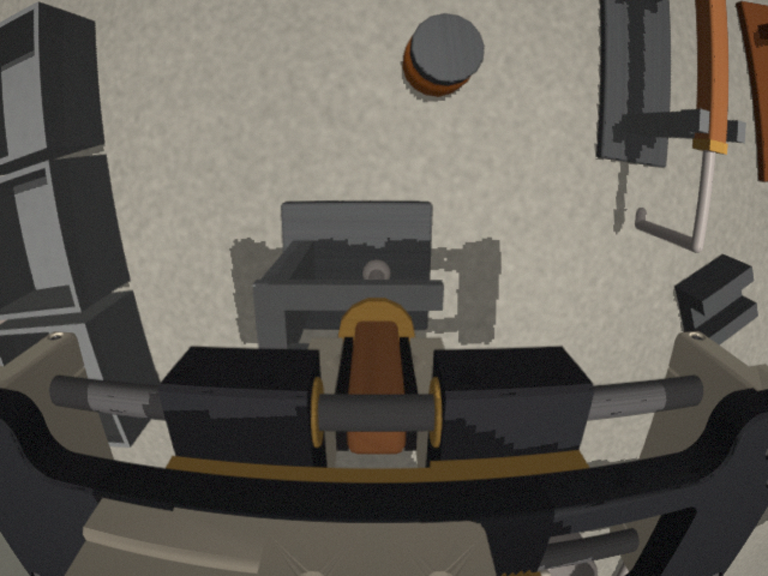

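Call:
move_arm --rows '[{"delta_pos": [0, 0, -0.08], "delta_rot": [0, 0, 0], "hand": 1}, {"delta_pos": [0, 0, 0], "delta_rot": [0, 0, 0], "hand": 1}, {"delta_pos": [0, 0, 0], "delta_rot": [0, 0, 0], "hand": 2}, {"delta_pos": [0, 0, 0], "delta_rot": [0, 0, 0], "hand": 2.5}, {"delta_pos": [0, 0, 0], "delta_rot": [0, 0, 0], "hand": 3.5}, {"delta_pos": [0, 0, 0], "delta_rot": [0, 0, 0], "hand": 4.5}, {"delta_pos": [0, 0, 0], "delta_rot": [0, 0, 0], "hand": 4.5}, {"delta_pos": [0, 0, 0], "delta_rot": [0, 0, 0], "hand": 4.5}, {"delta_pos": [0, 0, 0], "delta_rot": [0, 0, 0], "hand": 4.5}, {"delta_pos": [0, 0, 0], "delta_rot": [0, 0, 0], "hand": 4.5}]'

```text
t: 57.65
eef_pos: [0.6226, -0.2527, 0.1627]
ee_rot: [3.142, 0.0, -1.676]
force: [-0.3, 0.3, -0.8]
width: 0.045
```

Call:
move_arm --rows '[{"delta_pos": [0, 0, 0.5], "delta_rot": [0, 0, 0], "hand": 4.5}, {"delta_pos": [0, 0, 1], "delta_rot": [0, 0, 0], "hand": 4.5}, {"delta_pos": [0, 0, 1.5], "delta_rot": [0, 0, 0], "hand": 4.5}, {"delta_pos": [0, 0, 2], "delta_rot": [0, 0, 0], "hand": 4.5}, {"delta_pos": [0, 0, 2], "delta_rot": [0, 0, 0], "hand": 4.5}, {"delta_pos": [0, 0, 2], "delta_rot": [0, 0, 0], "hand": 4.5}, {"delta_pos": [0, 0, 2], "delta_rot": [0, 0, 0], "hand": 4.5}, {"delta_pos": [-1, -3, 0], "delta_rot": [0, 0, 0], "hand": 4.5}, {"delta_pos": [-1, -4, 0], "delta_rot": [0, 0, 0], "hand": 4.5}, {"delta_pos": [-1, -4, 0], "delta_rot": [0, 0, 0], "hand": 4.5}]'

```text
t: 58.65
eef_pos: [0.5927, -0.3635, 0.2751]
ee_rot: [-3.139, -0.001, -1.674]
force: [0.7, -0.1, 0.2]
width: 0.045
```

Call:
move_arm --rows '[{"delta_pos": [-2, -3, 0], "delta_rot": [0, 0, 0], "hand": 4.5}, {"delta_pos": [-3, -3, 0], "delta_rot": [0, 0, 0], "hand": 4.5}, {"delta_pos": [-3, -3, 0], "delta_rot": [0, 0, 0], "hand": 4.5}, {"delta_pos": [-3, -3, 0], "delta_rot": [0, 0, 0], "hand": 4.5}, {"delta_pos": [-3, -3, 0], "delta_rot": [0, 0, 0], "hand": 4.5}, {"delta_pos": [-3, -2, 0], "delta_rot": [0, 0, 0], "hand": 4.5}, {"delta_pos": [-3, -2, 0], "delta_rot": [0, 0, 0], "hand": 4.5}, {"delta_pos": [-2, -1, 0], "delta_rot": [0, 0, 0], "hand": 4.5}, {"delta_pos": [0, 0, 0], "delta_rot": [0, 0, 0], "hand": 4.5}, {"delta_pos": [0, 0, 0], "delta_rot": [0, 0, 0], "hand": 4.5}]'

```text
t: 59.65
eef_pos: [0.3724, -0.5631, 0.2742]
ee_rot: [-3.14, -0.001, -1.677]
force: [0.0, -0.5, 0.3]
width: 0.0452
```

Run:
```python
from h import *
st,_=snap("top","t38",None,1.2); print(st["eef_pos"],st["force"],st["t"])
_,im=snap("scene","s38",None,1.2)
T=cv2.imread("pics/t38_raw.png");show(T,"t38b",(150,150,450,330),2.6)
```

```text
[ 0.3724 -0.5631  0.2742] [ 0.038  -0.5298  0.3356] 59.65
```

View pics/t38.png

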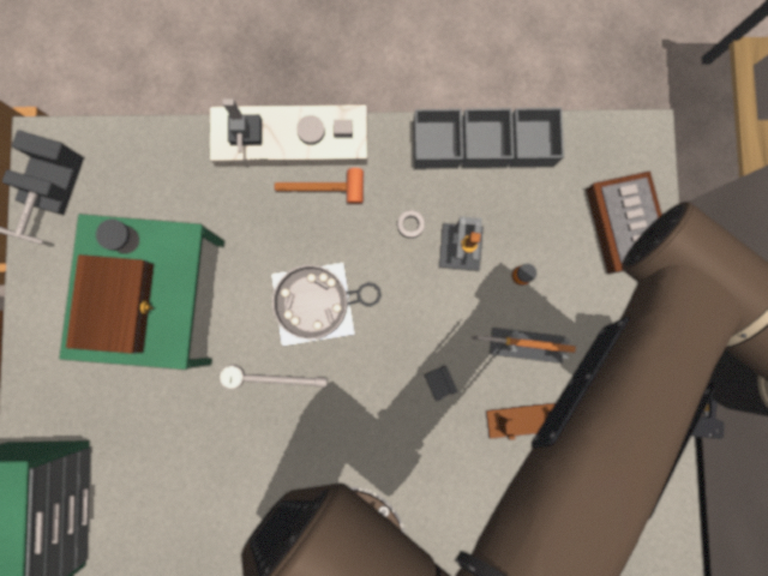

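View pics/s38.png

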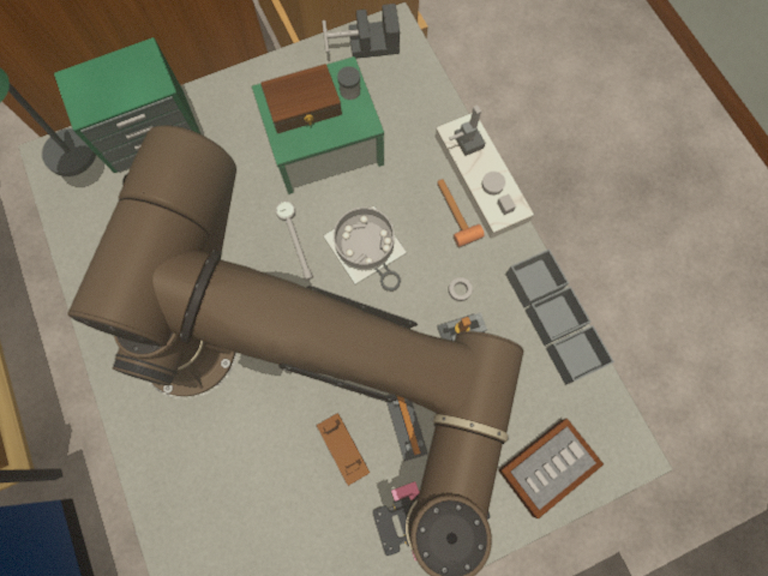

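View pics/t38b.png

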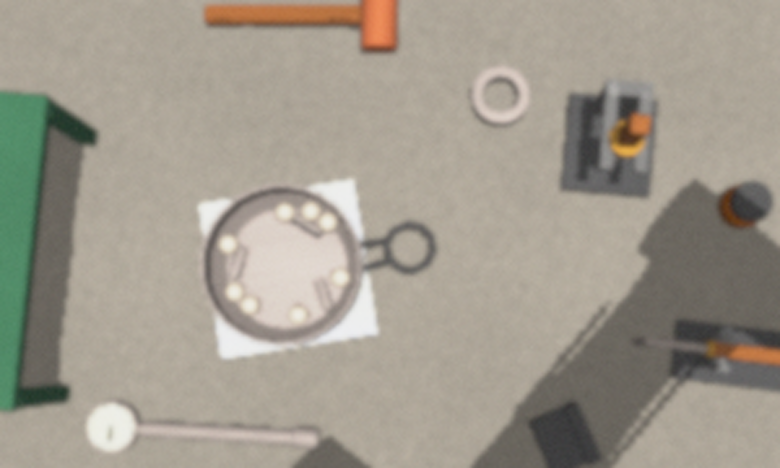

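Run:
```python
from h import *
a=cv2.imread("pics/top0.png").astype(int);b=cv2.imread("pics/t38_raw.png").astype(int)
for n,(x0,y0,x1,y1) in dict(mallet=(225,135,308,172),ring=(328,172,358,203),gauge=(180,300,260,326)).items():
    print(n,np.abs(a-b)[y0:y1,x0:x1].mean())
print(job_done())
```

```text
mallet 6.872896993378921
ring 8.059498207885305
gauge 7.729326923076923
the job is handed in; nothing more can be done
None
```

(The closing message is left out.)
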